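# Clamp the bare bridge for engraving and stand the painted ones on the stone step

### The arm

A 6-joint arm with a two-finger parallel gripper is mounted at the origin on the work surface. World frame = base frame: x ahead of the robot, y to its left, z up, the work surface at z = 0. Lengths are in m, angles in degrees, forces in N, time in s.
With the tool pointing down it reaches from about 0.325 to 1 m from the base axis. Payload 5.1 kg.
Tool frame: the origin (TCP) lies midway between the tips of the shut fingers; the grasp point (between the pads) lies 19 mm behind it; y points along the fingers, z is the direction in which the jaws open and shut, and the axes are right-handed (so a half turn about y gives the same grasp; the last joint's range is limited). The gripper opens to 85 mm and grips with 20 to 120 N. Pads are 22 mm wide; open, the fingers measure 114 mm over their backs; the gripper's body (76 mm by 85 mm) begins 54 mm behind the grasp point. The pads swing forward as they close: fully open they stand 13 mm farther back than shut.
Start: joints at [58.866, 7.093, 94.555, -0, 78.352, -4.733], TCP at [0.289, 0.582, 0.231] pointing down, gripper open.
Joint ranges: [-149.61, 149.61], [-58.7, 133.49], [1.44, 155.28], [-77.14, 257.14], [18.33, 153.61], [-166.67, 166.67]. Speed limits (degrees/s): [147.25, 147.25, 180, 180, 180, 180].

### API

Orientations are given as a 3x3 rotation matrix whose columns are the frame's x, y, z axes.
In Python, from bench import ctrl gives the robot as it stands.
- The arm moves only by the tool apply_moves, never from a script. Its argument "rows" is a list of rows, each an object with "offset": the shift along the world's x, y, z in cm, a list of three; "yaw": the turn about the world's z in degrees; "fingers": the closure, from 0 (fully open) to 1 (shut). A call has 1 to 12 rows; each row shifts and turns the pose as measured when the row begins; what a row does not reach is not made up. A row lasts 1/8 s, in which the tool goes at most 62.5 mm and 10.7 degrees, less where a joint would pass 70% of its speed; a pose out of reach is approached as far as the arm can. A call is refused whole if a number of a shift passes 6.25 or a number of a turn 10.7, either way. A call with a gripper value outside its range is refused whole. The fingers move at their own pace and stop on an object; "force" is the grip in N (left out, the last holds). Time passes only in rows, so rows that do not move let the fingers close. It gives the time, the measured TCP pose, the force and the opening at its end, in the units of the state.
- ctrl.state(): the state, without advancing time (a new reading comes with each control period).
- ctrl.get_image(name): name is "scene" or "top" or "wrist"; returns (picture, depth): 400x640x3 uint8, blue, green, red; 400x640 float32, m along the optical axis (not along the pixel's ray), 0 where there is no reading.
- ctrl.camera_info(name): a dict with "K" (3x3 intrinsics, pixels), "view" (4x4, takes a point from world to camera coordinates); the wrist camera has in their place "hand_eye" (4x4, takes a point from camera to tool coordinates, whose origin is the TCP and whose axes are the tool frame's). Camera axes: x right, y down, z forward; pixel columns grow to the right and rows downward; lengths in m; the calibration is good to about 2 mm. The wrist camera is an equidistant fisheye: a pixel r from the principal point sees the ray r / f radians off the axis. A picture is of the moment at which its call begins: read the wrist's pose just before it. camera_info takes no time and is no camera call.
- ctrl.finish_job(): hands the job in, once; it reports no verdict.
The state is a dict: "clock": time; "joints": joint angles; "qd": joint speeds; "joint_efforts": joint torques, N m; "tcp_pos": TCP position; "tool_rot": TCP orientation; "force": force on the tool from outside, world axes, zero at the start; "ft_torque": the same for the moment, N m; "width": opening from 0.0 (shut) to 1.0 (fully open).
Only numpy, scipy, OpenCV 4.12 (cv2) and the standard library are available. Lean on these libraries where they do the work, as an engineer would, in place of code of your own. Each camera call takes 0.05 s, during which the arm holds its last target.

### The job

Get the souvenir stall ready for engraving: crank the vise's jaw wide open, set the bare metal bridge between the jaws on the stepped bed in the one pose in which it stands level (long leg on the low side, lengthwise between the jaws), let go, press down on its top with the fingers first at the long-leg end and then at the short-leg end to feel that it does not rock, and then crank the jaw in until the bridge is held firmly against the fixed jaw. Stand every painted bridge that is there level and square across the edge of the stone step in the same way, long leg on the lower tread; they may be done at any time. Leave the other goods where they are.

Things in the scene. Friction and masses are not known exactly. Their poses are not given: they have to be found in the camera images.
- bare_mid (a point): Bare silver-grey cast bridge, 0.3-0.5 kg, for the vise. This point: mid-deck. x to the short-leg end, z up. Deck 110 (x) x 40 (y) x 16 mm, top 8 mm above this point. Legs flush with its ends, 22 mm (x), feet 76 mm wide, 12 mm high: long leg (-x, black band) reaches 52 mm below this point, short leg 36 mm: leans 0.18 rad on a flat, level only across a 16 mm step. Grip across y.
- blue_mid (a point): Blue-painted bridge, same shape, size, point and axes as the bare one (black band at the long-leg end, -x); goes on the stone step. May be absent.
- red_mid (a point): Red-painted bridge, same shape, size, point and axes as the bare one (black band at the long-leg end, -x); goes on the stone step. May be absent.
- yellow_mid (a point): Yellow-painted bridge, same shape, size, point and axes as the bare one (black band at the long-leg end, -x); goes on the stone step. May be absent.
- vise: Green vise, 90 mm wide, fixed. Origin on the bench under the bed's step edge; x along the screw, fixed jaw to crank; z up. Bed 86 mm high from the fixed jaw's face (x -55 mm) to x 0, 102 mm high from x 0 to the body's end (x 120 mm). Fixed jaw x -85 to -55 mm. Both jaws' tops 138 mm high. A bridge lies along x, long leg to the fixed jaw; against that jaw its middle is at x 0.
- jaw: The vise's moving steel jaw, 30 mm thick, 86 mm wide. Origin at the lower edge of the face that meets the work, so its x in the vise's frame is where that face is: 15 mm (70 mm between the jaws) to 87 mm (142 mm). A 110 mm bridge is clamped with the face at about 55 mm.
- crank (a joint): Turn of the crank, rad, 0 to 18. Grows counter-clockwise seen from the handle end facing the vise (right-handed about the vise's x) and opens the jaw 4 mm per rad: jaw face x = 15 mm + 4 mm x value. At 0 the handle is straight above the screw axis. Stays where left and keeps its grip (up to about 25 N). Turning takes 2 to 3 N at the handle; 5 to 10 N tightens it well.
- crank_handle (a point): Where to grip the crank's red handle: round bar 16 mm thick, along the vise's x, spinning freely about its own length, 38 mm from the screw axis (which is 75 mm above the bench, at y 0 of the vise). At x 182 mm in the vise's frame, 62 mm beyond the body's end; the bar runs from 40 mm inside this point to 30 mm outside. It does not move along the screw.
- step: Stone block of two treads, fixed, 300 mm long (y). Origin on the bench under the middle of the edge between the treads; lower tread 20 mm high from x -85 mm to 0, upper tread 36 mm high from x 0 to 90 mm. A bridge stands along x, long leg on the lower tread, its middle within 30 mm of the edge; room for three side by side, 90 mm apart.

How it is judged (in metres and radians):
On the way, in this order (a step that is already met when the one before it is completed fails the run):
1. the jaw is cranked open far enough to load the bridge (at least 120 mm between the jaws) (x of jaw in the frame of vise above 0.065 m), for 0.2 s.
2. the bare bridge stands level on the stepped bed between the jaws, long leg on the low side, let go (angle between bare_mid's own z axis and vertical below 0.05 rad and x of bare_mid in the frame of vise between -0.006 and 0.034 m and y of bare_mid in the frame of vise between -0.025 and 0.025 m and z of bare_mid in the frame of vise between 0.134 and 0.143 m and angle between the x axis of bare_mid and the x axis of vise, either way round below 0.15 rad and contact force between the fingers and bare below 0.3 N and linear speed of bare below 0.02 m/s), for 0.3 s.
3. with the jaw still off it, its top is pressed down by the fingers at the long-leg end (more than 20 mm from the middle, over 1.5 N) and it does not rock (angle between bare_mid's own z axis and vertical below 0.05 rad and x of bare_mid in the frame of vise between -0.006 and 0.034 m and y of bare_mid in the frame of vise between -0.025 and 0.025 m and z of bare_mid in the frame of vise between 0.134 and 0.143 m and angle between the x axis of bare_mid and the x axis of vise, either way round below 0.15 rad and contact force between the fingers and bare above 1.5 N and z of the grasp point in the frame of bare_mid above 0.011 m and x of the grasp point in the frame of bare_mid below -0.02 m and x of jaw in the frame of vise above 0.058 m), for 0.1 s.
4. then its top is pressed likewise at the short-leg end (angle between bare_mid's own z axis and vertical below 0.05 rad and x of bare_mid in the frame of vise between -0.006 and 0.034 m and y of bare_mid in the frame of vise between -0.025 and 0.025 m and z of bare_mid in the frame of vise between 0.134 and 0.143 m and angle between the x axis of bare_mid and the x axis of vise, either way round below 0.15 rad and contact force between the fingers and bare above 1.5 N and z of the grasp point in the frame of bare_mid above 0.011 m and x of the grasp point in the frame of bare_mid above 0.02 m and x of jaw in the frame of vise above 0.058 m), for 0.1 s.
5. the jaw is cranked in and holds the bridge against the fixed jaw (over 4 N) (angle between bare_mid's own z axis and vertical below 0.05 rad and x of bare_mid in the frame of vise between -0.006 and 0.006 m and y of bare_mid in the frame of vise between -0.025 and 0.025 m and z of bare_mid in the frame of vise between 0.134 and 0.143 m and angle between the x axis of bare_mid and the x axis of vise, either way round below 0.1 rad and contact force between jaw and bare above 4 N), for 0.3 s.
At the end, for the whole second after the job is handed in: Bare bridge level (0.05 rad) on the vise bed, long leg low, within 6 mm of the fixed jaw, held by over 4 N; each painted bridge level across the step edge (middle within 30 mm of the edge, 145 mm of the step's middle), long leg low, square within 0.2 rad; all at rest (all of step 5 and linear speed of each of bare, blue, red, yellow below 0.03 m/s and angle between each of blue_mid, red_mid, yellow_mid's own z axis and vertical below 0.05 rad and x of blue_mid in the frame of step between -0.03 and 0.03 m and y of blue_mid in the frame of step between -0.145 and 0.145 m and z of blue_mid in the frame of step between 0.068 and 0.077 m and angle between the x axis of each of blue_mid, red_mid, yellow_mid and the x axis of step, either way round below 0.2 rad and x of red_mid in the frame of step between -0.03 and 0.03 m and y of red_mid in the frame of step between -0.145 and 0.145 m and z of red_mid in the frame of step between 0.068 and 0.077 m and x of yellow_mid in the frame of step between -0.03 and 0.03 m and y of yellow_mid in the frame of step between -0.145 and 0.145 m and z of yellow_mid in the frame of step between 0.068 and 0.077 m); the robot touches nothing.
It fails at once if the other goods are pushed about (more than 60 mm) (distance of any of coaster, tin, book, bowl, mug, trinket_box, magnet from where it was at the start of the episode above 0.06 m).
Of blue, red, yellow only 2 to 3 are there at a start; the rules pass over those that are not, and their reading is None.
At some moment in a run one of blue, red, yellow may be knocked a few centimetres aside while the robot is not near it.
It also fails if it takes over 210 s, if anything falls off the work surface, if the arm or the gripper's body presses on something with over 40 N, if the wrist force passes 120 N, or if a joint passes its speed limit or range.

## Working session

There is one attempt and no reset: what is moved stays moved. The work goes in short steps, Python scripts to look and compute and a tool call to move; the robot and the scene stay as the last step left them, time stands still between calls to the robot, and variables do not carry over. Pictures are saved under pics/ and viewed, and the job is handed in when it is done.

Besides the shell and the picture viewer there is one more tool, called after "Call:" by a JSON object that holds its "method" and its "body". apply_moves: Moves the arm, as the interface text tells. Its arguments: {"type":"object","properties":{"rows":{"type":"array","items":{"type":"object","properties":{"offset":{"type":"array","items":{"type":"number"}},"yaw":{"type":"number"},"fingers":{"type":"number"}}}},"force":{"type":"number"}},"required":["rows"]}

```bash
ls; mkdir -p pics
python3 - <<'E'
from bench import ctrl
import cv2,json,numpy as np
np.set_printoptions(precision=4,suppress=True)
for n in ("scene","top","wrist"):
    im,d=ctrl.get_image(n); cv2.imwrite(f"pics/{n}0.png",im); np.save(f"pics/{n}0.npy",d)
    print(n,ctrl.camera_info(n))
print(ctrl.state())
E
```

```text
pics
scene {'K': array([[382.4319,   0.    , 320.5939],
       [  0.    , 382.4319, 203.2399],
       [  0.    ,   0.    ,   1.    ]]), 'view': array([[-0.8721,  0.4888, -0.0216,  0.4852],
       [ 0.281 ,  0.4643, -0.8399, -0.0656],
       [-0.4005, -0.7386, -0.5423,  1.0584],
       [ 0.    ,  0.    ,  0.    ,  1.    ]])}
top {'K': array([[421.164 ,   0.    , 324.792 ],
       [  0.    , 421.164 , 197.5256],
       [  0.    ,   0.    ,   1.    ]]), 'view': array([[-0.0271, -0.9992, -0.0282, -0.0195],
       [-0.9849,  0.0315, -0.1703,  0.5328],
       [ 0.1711,  0.0231, -0.985 ,  1.0093],
       [ 0.    ,  0.    ,  0.    ,  1.    ]])}
wrist {'K': array([[309.7069,   0.    , 316.304 ],
       [  0.    , 309.7069, 204.9897],
       [  0.    ,   0.    ,   1.    ]]), 'hand_eye': array([[ 0.0001,  0.9543,  0.2989, -0.0773],
       [-0.0009, -0.2989,  0.9543, -0.1428],
       [ 1.    , -0.0004,  0.0009,  0.0002],
       [ 0.    ,  0.    ,  0.    ,  1.    ]])}
{'clock': 0.15, 'joints': array([58.8647,  7.1255, 94.6171, -0.    , 78.3534, -4.7319]), 'qd': array([ 0.0041, -0.009 , -0.236 , -0.0645,  0.1211,  0.0603]), 'joint_efforts': array([  0.0005, -42.4227, -36.6013,  -0.0001,   0.0046,  -0.    ]), 'tcp_pos': array([0.2888, 0.5818, 0.2303]), 'tool_rot': array([[ 0.8957, -0.0009,  0.4447],
       [-0.4447, -0.0014,  0.8957],
       [-0.0001, -1.    , -0.0017]]), 'force': array([-0.0128, -0.1574,  0.5219]), 'ft_torque': array([ 0.0131, -0.0233, -0.0062]), 'width': 1.003851774728884}
```

View pics/top0.png

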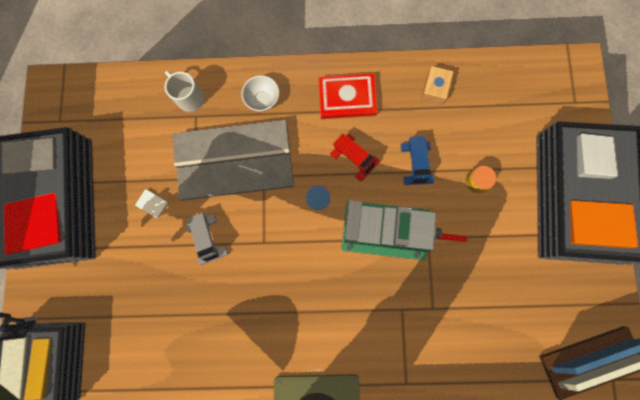

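View pics/scene0.png

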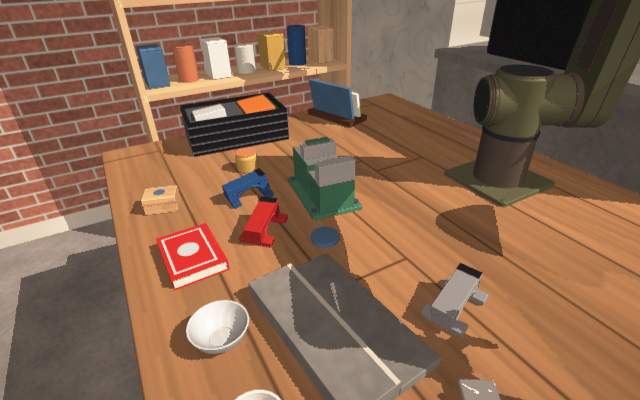

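View pics/wrist0.png

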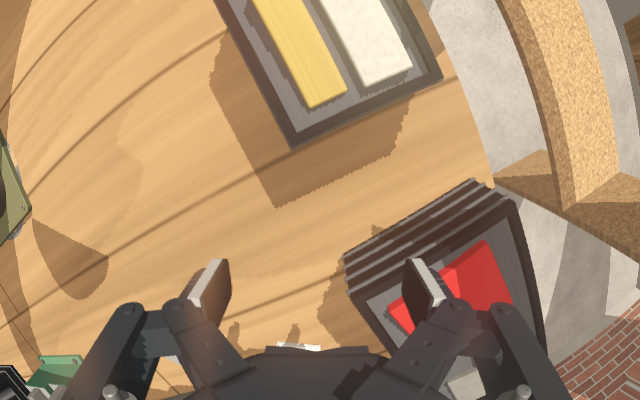

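```bash
cat > h.py <<'E'
import numpy as np,cv2
np.set_printoptions(precision=4,suppress=True)
from bench import ctrl
def cam(n):
    c=ctrl.camera_info(n); return c["K"],c["view"]
def pts(n,d,K=None,V=None):
    K,V=cam(n) if K is None else (K,V)
    v,u=np.mgrid[0:d.shape[0],0:d.shape[1]]
    P=np.stack([(u-K[0,2])/K[0,0]*d,(v-K[1,2])/K[1,1]*d,d],-1)
    return (P-V[:3,3])@V[:3,:3]   # R^T(p-t)
def proj(n,P):
    K,V=cam(n); p=np.atleast_2d(P)@V[:3,:3].T+V[:3,3]; q=p@K.T; return q[:,:2]/q[:,2:]
def crop(im,x0,y0,x1,y1,s,f):
    cv2.imwrite(f,cv2.resize(im[y0:y1,x0:x1],None,fx=s,fy=s,interpolation=cv2.INTER_CUBIC))
E
python3 - <<'E'
from h import *
im=cv2.imread("pics/top0.png"); d=np.load("pics/top0.npy")
crop(im,120,60,520,290,2,"pics/topc.png")
crop(im,325,125,475,265,5,"pics/topd.png")
crop(im,140,110,300,270,4,"pics/tope.png")
P=pts("top",d)
for u,v in [(203,238),(203,225),(210,255),(240,140),(235,178),(355,155),(420,160),(318,198),(300,250),(360,215),(418,215),(390,215),(350,225),(404,225),(425,225),(450,238)]:
    print(u,v,P[v,u])
E
```

```text
203 238 [0.4389 0.2672 0.0544]
203 225 [0.472  0.2703 0.0468]
210 255 [0.397  0.2499 0.0515]
240 140 [0.693  0.1819 0.0348]
235 178 [0.5957 0.1979 0.0189]
355 155 [ 0.6359 -0.1143  0.0578]
420 160 [ 0.6174 -0.2758  0.0573]
318 198 [ 0.5368 -0.0169  0.0139]
300 250 [ 0.4055  0.0332 -0.0007]
360 215 [ 0.4743 -0.1163  0.1303]
418 215 [ 0.4741 -0.2536  0.0996]
390 215 [ 0.4756 -0.1878  0.1033]
350 225 [ 0.4513 -0.0924  0.1384]
404 225 [ 0.4472 -0.2125  0.1431]
425 225 [ 0.4499 -0.2679  0.1017]
450 238 [ 0.4218 -0.3377  0.0476]
```

View pics/topd.png

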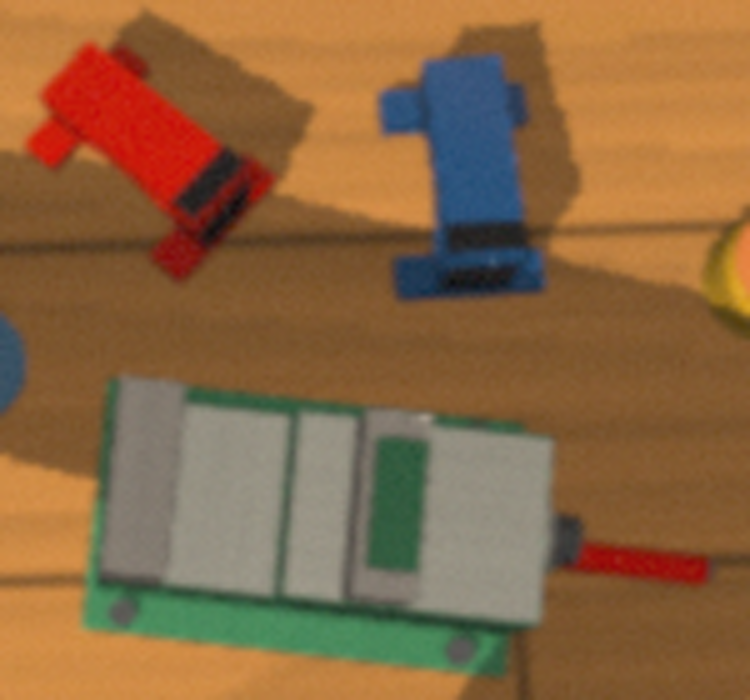

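View pics/tope.png

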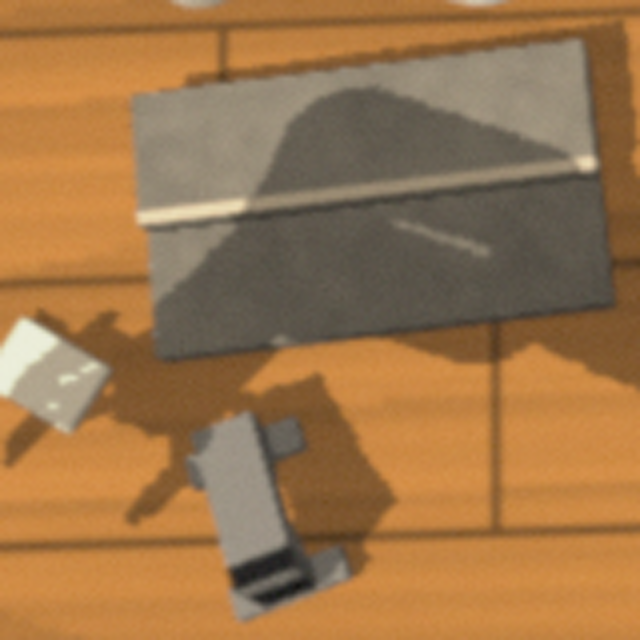

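```bash
cat >> h.py <<'E'
def bridge(P,im,box,zmin=0.035,zmax=0.09):
    """box u0,v0,u1,v1 in top image; returns center, yaw(deg, toward short leg), tilt, dims"""
    u0,v0,u1,v1=box; Q=P[v0:v1,u0:u1].reshape(-1,3); C=im[v0:v1,u0:u1].reshape(-1,3).astype(int)
    m=(Q[:,2]>zmin)&(Q[:,2]<zmax); Q=Q[m];C=C[m]
    best=None;rng=np.random.default_rng(0)
    for _ in range(500):
        a=Q[rng.choice(len(Q),3,False)]; n=np.cross(a[1]-a[0],a[2]-a[0]); 
        if np.linalg.norm(n)<1e-6: continue
        n/=np.linalg.norm(n); n*=np.sign(n[2])
        if n[2]<0.95: continue
        k=abs((Q-a[0])@n)<0.003
        if best is None or k.sum()>best.sum(): best=k
    T=Q[best];c=T.mean(0); n=np.linalg.svd(T-c)[2][2]; n*=np.sign(n[2])
    (cx,cy),(w,h),ang=cv2.minAreaRect((T[:,:2]*1000).astype(np.float32))
    if w<h: w,h,ang=h,w,ang+90
    a=np.deg2rad(ang); ax=np.array([np.cos(a),np.sin(a)])
    dark=C[best].max(1)<45
    s=(T[:,:2]-np.array([cx,cy])/1000)@ax
    if dark.sum()>3 and s[dark].mean()>0: ax=-ax
    yaw=np.degrees(np.arctan2(ax[1],ax[0]))
    ct=c+0; ct[:2]=np.array([cx,cy])/1000; ct[2]=c[2]-((ct-c)[:2]@n[:2])/n[2]
    return dict(top=ct,yaw=round(yaw,1),dims=(round(w,1),round(h,1)),n=n,ndark=int(dark.sum()),sd=round(float(s[dark].mean()) if dark.any() else 0,3),N=len(T))
E
python3 - <<'E'
from h import *
im=cv2.imread("pics/top0.png"); d=np.load("pics/top0.npy"); P=pts("top",d)
for n,b in dict(bare=(180,200,235,270),red=(325,125,382,185),blue=(395,125,440,190)).items(): print(n,bridge(P,im,b))
def rect(m):
    (c,s,a)=cv2.minAreaRect((P[m][:,:2]*1000).astype(np.float32)); return c,s,a,m.sum()
M=np.zeros(d.shape,bool);M[190:270,330:450]=1
x,y,z=P[...,0],P[...,1],P[...,2]
print("fix",rect(M&(z>.132)&(y>-0.15)))
print("mov",rect(M&(z>.132)&(y<-0.15)))
print("bed hi",rect(M&(abs(z-.102)<.005)))
print("bed lo",rect(M&(abs(z-.086)<.005)))
S=np.zeros(d.shape,bool);S[110:205,165:300]=1
print("up",rect(S&(abs(z-.036)<.004)));print("lo",rect(S&(abs(z-.02)<.004)))
H=np.zeros(d.shape,bool);H[225:250,438:475]=1
hs=H&(z>.02); print(P[hs][:,:].mean(0),rect(hs),P[hs][:,2].max()); 
for u in range(436,472,3): print(u,[P[v,u].round(3).tolist() for v in (236,238,240)])
E
```

```text
bare {'top': array([0.4467, 0.2753, 0.0532]), 'yaw': np.float64(20.3), 'dims': (108.5, 40.7), 'n': array([0.1712, 0.0632, 0.9832]), 'ndark': 43, 'sd': -0.045, 'N': 621}
red {'top': array([ 0.6491, -0.1092,  0.0531]), 'yaw': np.float64(45.5), 'dims': (108.4, 40.9), 'n': array([0.1284, 0.1298, 0.9832]), 'ndark': 29, 'sd': -0.045, 'N': 577}
blue {'top': array([ 0.6299, -0.2757,  0.0531]), 'yaw': np.float64(1.5), 'dims': (108.7, 40.8), 'n': array([ 0.1854, -0.    ,  0.9827]), 'ndark': 44, 'sd': -0.044, 'N': 583}
fix ((427.814208984375, -92.14209747314453), (33.779510498046875, 162.39144897460938), 78.63715362548828, np.int64(559))
mov ((446.8699035644531, -209.74169921875), (30.638004302978516, 86.0267562866211), 82.85616302490234, np.int64(519))
bed hi ((450.25732421875, -185.76406860351562), (204.9664306640625, 90.17800903320312), 81.96435546875, np.int64(1440))
bed lo ((449.0638427734375, -195.22605895996094), (224.15150451660156, 90.05789184570312), 81.72807312011719, np.int64(917))
up ((703.3687744140625, 210.42079162597656), (125.51697540283203, 300.39312744140625), 5.5026454925537
[... 521 characters left out ...]
0.002]]
445 [[0.427, -0.326, 0.047], [0.423, -0.328, 0.04], [0.421, -0.338, -0.004]]
448 [[0.427, -0.333, 0.048], [0.422, -0.334, 0.042], [0.42, -0.344, 0.003]]
451 [[0.427, -0.341, 0.045], [0.422, -0.341, 0.044], [0.417, -0.342, 0.038]]
454 [[0.427, -0.349, 0.043], [0.422, -0.349, 0.043], [0.417, -0.349, 0.042]]
457 [[0.426, -0.356, 0.045], [0.422, -0.356, 0.042], [0.417, -0.356, 0.041]]
460 [[0.426, -0.362, 0.047], [0.421, -0.361, 0.049], [0.417, -0.363, 0.042]]
463 [[0.426, -0.371, 0.042], [0.421, -0.369, 0.047], [0.416, -0.369, 0.046]]
466 [[0.429, -0.392, -0.001], [0.421, -0.377, 0.046], [0.416, -0.378, 0.041]]
469 [[0.429, -0.4, -0.003], [0.423, -0.398, 0.002], [0.419, -0.399, -0.004]]
```

Run:
```python
from h import *
d=np.load("pics/top0.npy"); P=pts("top",d); x,y,z=P[...,0],P[...,1],P[...,2]
def rect(m):
    m=cv2.erode(m.astype(np.uint8),np.ones((1,1)))
    k,l,st,_=cv2.connectedComponentsWithStats(m); i=1+np.argmax(st[1:,4]); m=l==i
    return cv2.minAreaRect((P[m][:,:2]*1000).astype(np.float32)),m.sum(),P[m][:,2].mean()
M=np.zeros(d.shape,bool);M[195:265,340:440]=1
print("fix",rect(M&(abs(z-.138)<.005)&(y>-0.16)))
print("mov",rect(M&(abs(z-.138)<.005)&(y<-0.16)))
print("hi inner",rect(M&(abs(z-.102)<.005)&(y>-0.2)))
print("hi outer",rect(M&(abs(z-.102)<.005)&(y<-0.2)))
print("lo",rect(M&(abs(z-.086)<.005)&(y>-0.2)))
S=np.zeros(d.shape,bool);S[110:205,165:300]=1
print("up",rect(S&(abs(z-.036)<.006)));print("lo",rect(S&(abs(z-.02)<.006)))
```

```text
fix (((463.0372314453125, -99.42877197265625), (30.362770080566406, 89.93030548095703), 81.66035461425781), np.int64(529), np.float64(0.13769738345461902))
mov (((446.9233703613281, -209.69187927246094), (30.32208251953125, 86.03007507324219), 82.49842834472656), np.int64(272), np.float64(0.13827422398104905))
hi inner (((449.86541748046875, -184.13003540039062), (36.46146774291992, 90.94862365722656), 86.52362060546875), np.int64(469), np.float64(0.10232100848520623))
hi outer (((441.6842041015625, -247.33522033691406), (80.4169921875, 90.56674194335938), 81.21455383300781), np.int64(959), np.float64(0.10230555152880953))
lo (((456.75921630859375, -142.25320434570312), (54.1180305480957, 89.99292755126953), 81.61441802978516), np.int64(843), np.float64(0.08626620000706821))
up (((687.0005493164062, 208.8439483642578), (92.62899780273438, 300.39312744140625), 5.502645492553711), np.int64(3826), np.float64(0.03592196953105006))
lo (((600.5555419921875, 200.57443237304688), (96.30873107910156, 302.8887634277344), 7.333471298217773), np.int64(3760), np.float64(0.019948153445029537))
```

Call:
{"method": "apply_moves", "body": {"rows": [{"offset": [2.5,-6,0],"yaw": -6,"fingers": 0},{"offset": [2.5,-6,0],"yaw": -6,"fingers": 0},{"offset": [2.5,-6,0],"yaw": -6,"fingers": 0},{"offset": [2,-6,0],"yaw": -6,"fingers": 0},{"offset": [2,-6,0],"yaw": -6,"fingers": 0},{"offset": [1.5,-6,0],"yaw": -6,"fingers": 0},{"offset": [0,-6,0],"yaw": -6,"fingers": 0},{"offset": [0,-6,0],"yaw": -6,"fingers": 0},{"offset": [0,-6,0],"yaw": -6,"fingers": 0},{"offset": [0,-6,0],"yaw": -6,"fingers": 0},{"offset": [0,-6,0],"yaw": -6,"fingers": 0},{"offset": [0,-6,0],"yaw": -6,"fingers": 0}], "force": 30}}

```text
clock: 1.65
tcp_pos: [0.4119, -0.1442, 0.2272]
tool_rot: [[-0.179, -0.001, 0.984], [-0.984, -0.002, -0.179], [0.002, -1.0, -0.0]]
force: [0.9, 0.7, -0.1]
width: 1.001
```

Call:
{"method": "apply_moves", "body": {"rows": [{"offset": [0,-6,0],"yaw": 0,"fingers": 0},{"offset": [0,-6,0],"yaw": 0,"fingers": 0},{"offset": [0,-6,0],"yaw": 0,"fingers": 0},{"offset": [0,-3,0],"yaw": 1,"fingers": 0},{"offset": [0,0,0],"yaw": 1,"fingers": 0}]}}

```text
clock: 2.28
tcp_pos: [0.4088, -0.3646, 0.2259]
tool_rot: [[-0.151, -0.0, 0.989], [-0.989, -0.0, -0.151], [0.0, -1.0, -0.0]]
force: [0.2, -0.1, -0.2]
width: 1.0
```

Run:
```python
from h import *
s=ctrl.state(); np.save("pics/s1.npy",np.r_[s["tcp_pos"],s["tool_rot"].ravel()]); print(s["tcp_pos"],s["tool_rot"][:,2],s["joints"])
im,d=ctrl.get_image("wrist"); cv2.imwrite("pics/w1.png",im); np.save("pics/w1.npy",d)
```

```text
[ 0.4088 -0.3646  0.2259] [ 0.9885 -0.151  -0.0003] [-47.3322  -5.6936 107.9897  -0.0262  77.7065 -38.6428]
```

View pics/w1.png

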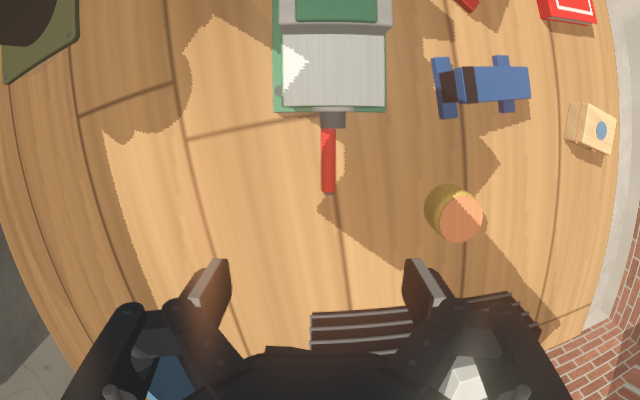

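```bash
cat >> h.py <<'E'
def wpt(u,v,d,tcp,R):
    c=ctrl.camera_info("wrist");K=c["K"];H=c["hand_eye"]
    a=np.array([u-K[0,2],v-K[1,2]])/K[0,0]; th=np.hypot(*a)
    r=np.r_[a/th*np.tan(th),1.0]*d
    return tcp+R@(H[:3,:3]@r+H[:3,3])
E
python3 - <<'E'
from h import *
a=np.load("pics/s1.npy"); d=np.load("pics/w1.npy")
for v in (135,150,165,180,188):
    print(v,[wpt(u,v,d[v,u],a[:3],a[3:].reshape(3,3)).round(4).tolist() for u in range(318,342,4)])
E
```

```text
135 [[0.4172, -0.3169, 0.0002], [0.4216, -0.3143, 0.0412], [0.4258, -0.3147, 0.0436], [0.4299, -0.3154, 0.0436], [0.434, -0.316, 0.0434], [0.4406, -0.3203, 0.0002]]
150 [[0.4145, -0.3347, -0.0], [0.4193, -0.3302, 0.0411], [0.4234, -0.3303, 0.045], [0.4276, -0.331, 0.0446], [0.4318, -0.3319, 0.0425], [0.4381, -0.3381, 0.0011]]
165 [[0.4117, -0.3528, -0.0003], [0.4169, -0.3461, 0.042], [0.4211, -0.3464, 0.044], [0.4253, -0.3471, 0.0434], [0.4296, -0.3481, 0.0414], [0.4357, -0.3565, -0.001]]
180 [[0.409, -0.3711, 0.0004], [0.4144, -0.3626, 0.041], [0.4187, -0.3625, 0.0445], [0.423, -0.363, 0.0449], [0.4273, -0.3642, 0.0423], [0.4331, -0.375, -0.0009]]
188 [[0.4074, -0.3813, -0.0005], [0.4131, -0.3716, 0.0406], [0.4175, -0.3712, 0.0444], [0.4218, -0.372, 0.0439], [0.4261, -0.3731, 0.0422], [0.4318, -0.3848, -0.0001]]
```

Call:
{"method": "apply_moves", "body": {"rows": [{"offset": [1.2,0.3,-4],"fingers": 0},{"offset": [0,0,-5],"fingers": 0},{"offset": [0,0,-5],"fingers": 0},{"offset": [0,0,-3],"fingers": 0},{"offset": [0,0,-2],"fingers": 0},{"offset": [0,0,0],"fingers": 0}]}}

```text
invalid input at $.rows[0]: expected keys offset, yaw, fingers
```

Call:
{"method": "apply_moves", "body": {"rows": [{"offset": [1.2,0.3,-4],"yaw": 0.4,"fingers": 0},{"offset": [0,0,-5],"yaw": 0,"fingers": 0},{"offset": [0,0,-5],"yaw": 0,"fingers": 0},{"offset": [0,0,-3],"yaw": 0,"fingers": 0},{"offset": [0,0,-2],"yaw": 0,"fingers": 0},{"offset": [0,0,0],"yaw": 0,"fingers": 0}]}}

```text
clock: 3.08
tcp_pos: [0.4221, -0.3513, 0.0323]
tool_rot: [[-0.134, 0.002, 0.991], [-0.991, 0.0, -0.134], [-0.001, -1.0, 0.002]]
force: [0.1, -0.0, 0.1]
width: 1.002
```

Call:
{"method": "apply_moves", "body": {"rows": [{"offset": [0,-1.0,-1],"yaw": 0,"fingers": 0},{"offset": [-0.1,0,-0.4],"yaw": -0.5,"fingers": 0},{"offset": [0,0,0],"yaw": 0,"fingers": 0}]}}

```text
clock: 3.45
tcp_pos: [0.4229, -0.3624, 0.0206]
tool_rot: [[-0.142, 0.005, 0.99], [-0.99, -0.003, -0.142], [0.002, -1.0, 0.006]]
force: [-0.0, 0.8, -0.0]
width: 1.002
```

Call:
{"method": "apply_moves", "body": {"rows": [{"offset": [-0.1,0,-0.3],"yaw": 0,"fingers": 0.5},{"offset": [0,0,0],"yaw": 0,"fingers": 1},{"offset": [0,0,0],"yaw": 0,"fingers": 1},{"offset": [0,0,0],"yaw": 0,"fingers": 1},{"offset": [0,0,0],"yaw": 0,"fingers": 1},{"offset": [0,0,0],"yaw": 0,"fingers": 1}], "force": 40}}

```text
clock: 4.2
tcp_pos: [0.4224, -0.3632, 0.0189]
tool_rot: [[-0.143, 0.007, 0.99], [-0.99, -0.005, -0.143], [0.004, -1.0, 0.008]]
force: [-0.3, 0.3, 0.2]
width: 0.169
```

Call:
{"method": "apply_moves", "body": {"rows": [{"offset": [1.88,-0.27,0.51],"yaw": 0,"fingers": 1},{"offset": [1.38,-0.2,1.39],"yaw": 0,"fingers": 1},{"offset": [0.51,-0.07,1.9],"yaw": 0,"fingers": 1}]}}

```text
clock: 4.58
tcp_pos: [0.4618, -0.3691, 0.0506]
tool_rot: [[-0.146, 0.013, 0.989], [-0.989, -0.008, -0.145], [0.006, -1.0, 0.014]]
force: [11.2, -1.4, -5.4]
width: 0.17
```

```bash
cat > crank.py <<'E'
from h import *
import sys
AX=np.array([0.4529,-0.169]); xh=np.array([-.1444,-.9895]); yh=np.array([.9895,-.1444])
def phi(s):
    p=s["tcp_pos"]; y=(p[:2]-AX)@yh; z=p[2]+.019-.075
    return y,z,np.degrees(np.arctan2(y,-z)),np.hypot(y,z),(p[:2]-AX)@xh
def rows(step,n,r=.038):
    s=ctrl.state(); y,z,f,rr,xv=phi(s); print("y %.4f z %.4f phi %.1f r %.4f xv %.4f"%(y,z,f,rr,xv),"F",s["force"],"clk",s["clock"],"yawz",np.degrees(np.arctan2(s["tool_rot"][1,2],s["tool_rot"][0,2])))
    for i in range(n):
        g=np.deg2rad(f+step*(i+1)); y2,z2=r*np.sin(g),-r*np.cos(g)
        d=(y2-y)*yh*100; print([round(d[0],2),round(d[1],2),round((z2-z)*100,2)]); y,z=y2,z2
if __name__=="__main__": rows(float(sys.argv[1]),int(sys.argv[2]))
E
python3 crank.py 30 12
```

```text
y 0.0376 z -0.0054 phi 81.8 r 0.0380 xv 0.1967 F [11.1928 -1.4467 -5.3724] clk 4.575 yawz -8.363654096320447
[np.float64(-0.23), np.float64(0.03), np.float64(1.95)]
[np.float64(-1.17), np.float64(0.17), np.float64(1.57)]
[np.float64(-1.79), np.float64(0.26), np.float64(0.77)]
[np.float64(-1.93), np.float64(0.28), np.float64(-0.23)]
[np.float64(-1.56), np.float64(0.23), np.float64(-1.18)]
[np.float64(-0.77), np.float64(0.11), np.float64(-1.81)]
[np.float64(0.23), np.float64(-0.03), np.float64(-1.95)]
[np.float64(1.17), np.float64(-0.17), np.float64(-1.57)]
[np.float64(1.79), np.float64(-0.26), np.float64(-0.77)]
[np.float64(1.93), np.float64(-0.28), np.float64(0.23)]
[np.float64(1.56), np.float64(-0.23), np.float64(1.18)]
[np.float64(0.77), np.float64(-0.11), np.float64(1.81)]
```

Call:
{"method": "apply_moves", "body": {"rows": [{"offset": [-0.23,0.03,1.95],"yaw": 0,"fingers": 1},{"offset": [-1.17,0.17,1.57],"yaw": 0,"fingers": 1},{"offset": [-1.79,0.26,0.77],"yaw": 0,"fingers": 1},{"offset": [-1.93,0.28,-0.23],"yaw": 0,"fingers": 1}]}}

```text
clock: 5.08
tcp_pos: [0.414, -0.362, 0.0935]
tool_rot: [[-0.144, 0.021, 0.989], [-0.99, -0.01, -0.143], [0.007, -1.0, 0.022]]
force: [4.4, -1.5, -8.1]
width: 0.165
```

```bash
python3 crank.py 30 8
```

```text
y -0.0106 z 0.0375 phi -164.2 r 0.0389 xv 0.1966 F [ 4.3838 -1.5061 -8.1012] clk 5.075 yawz -8.24576048949156
[np.float64(-1.65), np.float64(0.24), np.float64(-1.1)]
[np.float64(-0.95), np.float64(0.14), np.float64(-1.72)]
[np.float64(0.03), np.float64(-0.0), np.float64(-1.97)]
[np.float64(1.0), np.float64(-0.15), np.float64(-1.69)]
[np.float64(1.7), np.float64(-0.25), np.float64(-0.96)]
[np.float64(1.95), np.float64(-0.28), np.float64(0.03)]
[np.float64(1.67), np.float64(-0.24), np.float64(1.01)]
[np.float64(0.95), np.float64(-0.14), np.float64(1.72)]
```

Call:
{"method": "apply_moves", "body": {"rows": [{"offset": [-1.65,0.24,-1.1],"yaw": 0,"fingers": 1},{"offset": [-0.95,0.14,-1.72],"yaw": 0,"fingers": 1},{"offset": [0.03,0,-1.97],"yaw": 0,"fingers": 1},{"offset": [1.0,-0.15,-1.69],"yaw": 0,"fingers": 1},{"offset": [1.7,-0.25,-0.96],"yaw": 0,"fingers": 1}]}}

```text
clock: 5.7
tcp_pos: [0.4187, -0.3627, 0.0185]
tool_rot: [[-0.149, 0.036, 0.988], [-0.989, -0.013, -0.149], [0.008, -0.999, 0.038]]
force: [3.4, 10.7, 27.7]
width: 0.17
```

```bash
python3 crank.py 30 8
```

```text
y -0.0059 z -0.0375 phi -9.0 r 0.0380 xv 0.1966 F [ 3.355  10.7157 27.6669] clk 5.7 yawz -8.580530113615314
[np.float64(1.93), np.float64(-0.28), np.float64(0.2)]
[np.float64(1.57), np.float64(-0.23), np.float64(1.16)]
[np.float64(0.79), np.float64(-0.12), np.float64(1.8)]
[np.float64(-0.2), np.float64(0.03), np.float64(1.96)]
[np.float64(-1.15), np.float64(0.17), np.float64(1.59)]
[np.float64(-1.78), np.float64(0.26), np.float64(0.8)]
[np.float64(-1.94), np.float64(0.28), np.float64(-0.21)]
[np.float64(-1.57), np.float64(0.23), np.float64(-1.16)]
```

Call:
{"method": "apply_moves", "body": {"rows": [{"offset": [1.93,-0.28,0.2],"yaw": 0,"fingers": 1},{"offset": [1.57,-0.23,1.16],"yaw": 0,"fingers": 1},{"offset": [0.79,-0.12,1.8],"yaw": 0,"fingers": 1},{"offset": [-0.2,0.03,1.96],"yaw": 0,"fingers": 1},{"offset": [-1.15,0.17,1.59],"yaw": 0,"fingers": 1},{"offset": [-1.78,0.26,0.8],"yaw": 0,"fingers": 1}], "force": 20}}

```text
clock: 6.45
tcp_pos: [0.4379, -0.3656, 0.0928]
tool_rot: [[-0.149, 0.05, 0.988], [-0.989, -0.016, -0.148], [0.008, -0.999, 0.052]]
force: [3.8, 1.1, -0.2]
width: 0.169
```

```bash
python3 crank.py 30 8
```

```text
y 0.0135 z 0.0368 phi 159.8 r 0.0392 xv 0.1967 F [ 3.84    1.0658 -0.2369] clk 6.45 yawz -8.544309637208908
[np.float64(-1.98), np.float64(0.29), np.float64(0.07)]
[np.float64(-1.77), np.float64(0.26), np.float64(-0.83)]
[np.float64(-1.12), np.float64(0.16), np.float64(-1.61)]
[np.float64(-0.18), np.float64(0.03), np.float64(-1.96)]
[np.float64(0.82), np.float64(-0.12), np.float64(-1.79)]
[np.float64(1.59), np.float64(-0.23), np.float64(-1.13)]
[np.float64(1.94), np.float64(-0.28), np.float64(-0.18)]
[np.float64(1.77), np.float64(-0.26), np.float64(0.83)]
```

Call:
{"method": "apply_moves", "body": {"rows": [{"offset": [-1.98,0.29,0.07],"yaw": 0,"fingers": 1},{"offset": [-1.77,0.26,-0.83],"yaw": 0,"fingers": 1},{"offset": [-1.12,0.16,-1.61],"yaw": 0,"fingers": 1},{"offset": [-0.18,0.03,-1.96],"yaw": 0,"fingers": 1},{"offset": [0.82,-0.12,-1.79],"yaw": 0,"fingers": 1},{"offset": [1.59,-0.23,-1.1],"yaw": 0,"fingers": 1},{"offset": [0,0,0],"yaw": 0,"fingers": 1}]}}

```text
clock: 7.32
tcp_pos: [0.4165, -0.3625, 0.0198]
tool_rot: [[-0.156, 0.071, 0.985], [-0.988, -0.02, -0.155], [0.008, -0.997, 0.073]]
force: [4.4, 3.3, 6.7]
width: 0.167
```

```bash
python3 crank.py 30 3
```

```text
y -0.0081 z -0.0362 phi -12.6 r 0.0370 xv 0.1967 F [4.4213 3.3053 6.6803] clk 7.325 yawz -8.918898134401124
[np.float64(1.92), np.float64(-0.28), np.float64(-0.01)]
[np.float64(1.64), np.float64(-0.24), np.float64(1.05)]
[np.float64(0.9), np.float64(-0.13), np.float64(1.74)]
```

Call:
{"method": "apply_moves", "body": {"rows": [{"offset": [0,0,0],"yaw": 0,"fingers": 0},{"offset": [0,0,0],"yaw": 0,"fingers": 0},{"offset": [0,0,0],"yaw": 0,"fingers": 0},{"offset": [0,0,0],"yaw": 0,"fingers": 0},{"offset": [0,0,5],"yaw": 0,"fingers": 0},{"offset": [0,0,5],"yaw": 0,"fingers": 0},{"offset": [0,0,5],"yaw": 0,"fingers": 0},{"offset": [0,0,5],"yaw": 0,"fingers": 0}]}}

```text
clock: 8.32
tcp_pos: [0.4082, -0.3569, 0.2135]
tool_rot: [[-0.157, 0.055, 0.986], [-0.988, -0.005, -0.157], [-0.003, -0.998, 0.055]]
force: [1.5, 0.1, -1.0]
width: 1.0
```

Run:
```python
from h import *
im,d=ctrl.get_image("top"); cv2.imwrite("pics/top2.png",im); np.save("pics/top2.npy",d)
crop(im,120,60,520,290,2,"pics/top2c.png")
P=pts("top",d);x,y,z=P[...,0],P[...,1],P[...,2]
def rect(m):
    k,l,st,_=cv2.connectedComponentsWithStats(m.astype(np.uint8)); i=1+np.argmax(st[1:,4]); m=l==i
    return cv2.minAreaRect((P[m][:,:2]*1000).astype(np.float32)),m.sum()
M=np.zeros(d.shape,bool);M[195:265,340:440]=1
print("mov",rect(M&(abs(z-.138)<.005)&(y<-0.16)));print("fix",rect(M&(abs(z-.138)<.005)&(y>-0.16)))
for n,b in dict(bare=(180,200,235,270),red=(325,125,382,185),blue=(395,125,440,190)).items():
  try: print(n,bridge(P,im,b))
  except Exception as e: print(n,e)
s=ctrl.state(); print(s["tool_rot"],s["joints"])
```

```text
mov (((439.86175537109375, -258.64703369140625), (29.773571014404297, 86.03744506835938), 82.0841064453125), np.int64(299))
fix (((462.9521484375, -99.29462432861328), (30.246721267700195, 90.0354232788086), 81.80670928955078), np.int64(527))
bare {'top': array([0.4468, 0.2753, 0.0532]), 'yaw': np.float64(20.2), 'dims': (108.7, 40.9), 'n': array([0.1732, 0.0524, 0.9835]), 'ndark': 40, 'sd': -0.044, 'N': 633}
red {'top': array([ 0.6491, -0.1094,  0.0534]), 'yaw': np.float64(45.3), 'dims': (108.9, 40.7), 'n': array([0.1217, 0.1381, 0.9829]), 'ndark': 28, 'sd': -0.045, 'N': 573}
blue {'top': array([ 0.6307, -0.2758,  0.053 ]), 'yaw': np.float64(1.9), 'dims': (108.3, 40.6), 'n': array([ 0.18  , -0.0062,  0.9836]), 'ndark': 42, 'sd': -0.045, 'N': 572}
[[-0.157   0.0634  0.9856]
 [-0.9876 -0.015  -0.1563]
 [ 0.0049 -0.9979  0.065 ]] [-47.9151  -7.8521 110.352    2.2005  74.4346 -39.4278]
```

View pics/top2c.png

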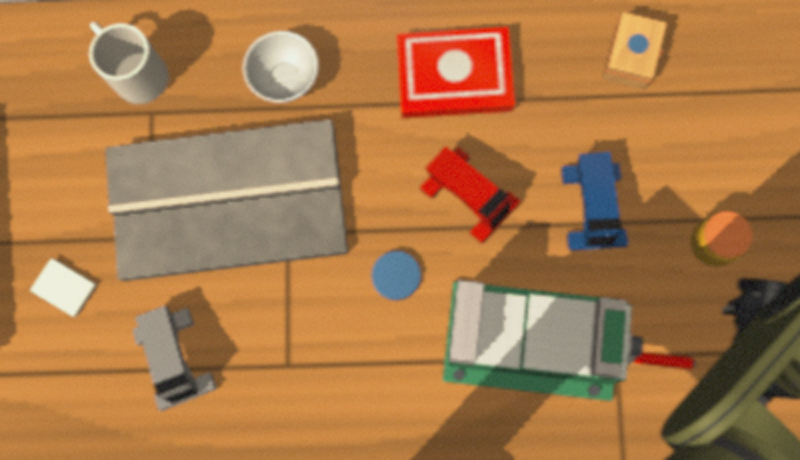

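Call:
{"method": "apply_moves", "body": {"rows": [{"offset": [0.3,5.2,4],"yaw": 10,"fingers": 0},{"offset": [0.3,5.2,4],"yaw": 10,"fingers": 0},{"offset": [0.3,5.2,0],"yaw": 10,"fingers": 0},{"offset": [0.3,5.2,0],"yaw": 10,"fingers": 0},{"offset": [0.3,5.2,0],"yaw": 10,"fingers": 0},{"offset": [0.3,5.2,0],"yaw": 10,"fingers": 0},{"offset": [0.3,5.2,0],"yaw": 10,"fingers": 0},{"offset": [0.3,5.2,0],"yaw": 10,"fingers": 0},{"offset": [0.3,5.2,0],"yaw": 10,"fingers": 0},{"offset": [0.3,5.2,0],"yaw": 10,"fingers": 0},{"offset": [0.3,5.2,0],"yaw": 10,"fingers": 0},{"offset": [0.3,5,0],"yaw": 9,"fingers": 0}]}}

```text
clock: 9.88
tcp_pos: [0.4433, 0.2691, 0.2986]
tool_rot: [[0.918, -0.011, -0.397], [0.397, 0.069, 0.915], [0.017, -0.998, 0.068]]
force: [0.0, -0.5, 0.4]
width: 1.005
```

Call:
{"method": "apply_moves", "body": {"rows": [{"offset": [0,0,-6],"yaw": -3.3,"fingers": 0},{"offset": [0,0,-6],"yaw": 0,"fingers": 0}]}}

```text
clock: 10.12
tcp_pos: [0.4461, 0.274, 0.1818]
tool_rot: [[0.937, 0.005, -0.349], [0.348, 0.075, 0.935], [0.03, -0.997, 0.069]]
force: [0.3, 0.0, -0.9]
width: 0.997
```

Call:
{"method": "apply_moves", "body": {"rows": [{"offset": [0,0,0],"yaw": 0,"fingers": 0}]}}

```text
clock: 10.25
tcp_pos: [0.4426, 0.2726, 0.1762]
tool_rot: [[0.937, -0.006, -0.349], [0.348, 0.07, 0.935], [0.019, -0.998, 0.068]]
force: [-0.2, 0.8, -0.6]
width: 1.0
```

Call:
{"method": "apply_moves", "body": {"rows": [{"offset": [0,0,0],"yaw": 0,"fingers": 0},{"offset": [0,0,0],"yaw": 0,"fingers": 0},{"offset": [0,0,0],"yaw": 0,"fingers": 0},{"offset": [0,0,0],"yaw": 0,"fingers": 0}]}}

```text
clock: 10.75
tcp_pos: [0.4471, 0.2737, 0.1853]
tool_rot: [[0.937, 0.007, -0.348], [0.347, 0.076, 0.935], [0.033, -0.997, 0.069]]
force: [0.2, 0.9, 0.5]
width: 1.002
```

Call:
{"method": "apply_moves", "body": {"rows": [{"offset": [0,0,6],"yaw": 0,"fingers": 0}]}}

```text
clock: 10.88
tcp_pos: [0.4444, 0.2723, 0.2407]
tool_rot: [[0.938, -0.003, -0.347], [0.347, 0.071, 0.935], [0.022, -0.997, 0.068]]
force: [1.1, 0.4, -0.4]
width: 0.996
```

Call:
{"method": "apply_moves", "body": {"rows": [{"offset": [0,0,0],"yaw": 0,"fingers": 0}]}}

```text
clock: 11.0
tcp_pos: [0.4476, 0.2737, 0.2482]
tool_rot: [[0.937, 0.009, -0.348], [0.346, 0.077, 0.935], [0.035, -0.997, 0.069]]
force: [0.2, -0.0, 0.7]
width: 1.002
```

Call:
{"method": "apply_moves", "body": {"rows": [{"offset": [0,0,0],"yaw": 0,"fingers": 0},{"offset": [0,0,0],"yaw": 0,"fingers": 0},{"offset": [0,0,0],"yaw": 0,"fingers": 0}]}}

```text
clock: 11.38
tcp_pos: [0.4471, 0.2734, 0.2472]
tool_rot: [[0.938, 0.008, -0.348], [0.346, 0.076, 0.935], [0.033, -0.997, 0.069]]
force: [0.3, 0.5, -0.4]
width: 1.004
```

Call:
{"method": "apply_moves", "body": {"rows": [{"offset": [0,0,-3],"yaw": 0,"fingers": 0},{"offset": [0,0,-3],"yaw": 0,"fingers": 0}]}}

```text
clock: 11.62
tcp_pos: [0.4483, 0.2739, 0.1877]
tool_rot: [[0.937, 0.012, -0.348], [0.346, 0.078, 0.935], [0.038, -0.997, 0.069]]
force: [-0.6, -0.0, -1.6]
width: 1.0
```

Call:
{"method": "apply_moves", "body": {"rows": [{"offset": [0,0,0],"yaw": 0,"fingers": 0},{"offset": [0,0,0],"yaw": 0,"fingers": 0},{"offset": [0,0,0],"yaw": 0,"fingers": 0}]}}

```text
clock: 12.0
tcp_pos: [0.4472, 0.2734, 0.1861]
tool_rot: [[0.938, 0.007, -0.348], [0.346, 0.076, 0.935], [0.033, -0.997, 0.069]]
force: [-0.1, 0.7, -0.2]
width: 0.997
```

Call:
{"method": "apply_moves", "body": {"rows": [{"offset": [-0.2,0.2,-4],"yaw": 0,"fingers": 0},{"offset": [0,0,-4],"yaw": 0,"fingers": 0},{"offset": [0,0,-3],"yaw": 0,"fingers": 0},{"offset": [0,0,-2],"yaw": 0,"fingers": 0},{"offset": [0,0,0],"yaw": 0,"fingers": 0}]}}

```text
clock: 12.62
tcp_pos: [0.4502, 0.2778, 0.061]
tool_rot: [[0.937, 0.021, -0.349], [0.346, 0.082, 0.935], [0.048, -0.996, 0.07]]
force: [0.0, 0.5, -0.4]
width: 1.002
```

Call:
{"method": "apply_moves", "body": {"rows": [{"offset": [-0.4,-0.15,-1],"yaw": 0,"fingers": 0},{"offset": [0,0,-1.2],"yaw": 0,"fingers": 0},{"offset": [0,0,-0.8],"yaw": 0,"fingers": 0},{"offset": [0,0,-0.3],"yaw": 0,"fingers": 0}]}}

```text
clock: 13.12
tcp_pos: [0.4487, 0.2775, 0.0302]
tool_rot: [[0.937, 0.027, -0.349], [0.346, 0.085, 0.934], [0.055, -0.996, 0.07]]
force: [0.7, 1.2, 0.4]
width: 1.003
```

Call:
{"method": "apply_moves", "body": {"rows": [{"offset": [-0.35,-0.15,-0.2],"yaw": 0,"fingers": 0.3},{"offset": [0,0,-0.1],"yaw": 0,"fingers": 1},{"offset": [0,0,0],"yaw": 0,"fingers": 1},{"offset": [0,0,0],"yaw": 0,"fingers": 1},{"offset": [0,0,0],"yaw": 0,"fingers": 1}], "force": 30}}

```text
clock: 13.75
tcp_pos: [0.4451, 0.276, 0.0274]
tool_rot: [[0.937, 0.028, -0.349], [0.345, 0.085, 0.935], [0.056, -0.996, 0.07]]
force: [0.0, 0.8, -0.5]
width: 0.474
```

Call:
{"method": "apply_moves", "body": {"rows": [{"offset": [0,0,2],"yaw": 0,"fingers": 1},{"offset": [0,0,4],"yaw": 0,"fingers": 1},{"offset": [0,0,5],"yaw": 0,"fingers": 1},{"offset": [0,0,5],"yaw": 0,"fingers": 1},{"offset": [0,0,5],"yaw": 0,"fingers": 1},{"offset": [0,0,2],"yaw": 0,"fingers": 1},{"offset": [0,0,0],"yaw": 0,"fingers": 1}]}}

```text
clock: 14.62
tcp_pos: [0.4381, 0.2722, 0.2554]
tool_rot: [[0.937, 0.014, -0.349], [0.347, 0.077, 0.935], [0.04, -0.997, 0.068]]
force: [-0.6, 0.0, -3.3]
width: 0.464
```

Call:
{"method": "apply_moves", "body": {"rows": [{"offset": [0,-3.7,0],"yaw": -9.9,"fingers": 1},{"offset": [0,-3.7,0],"yaw": -9.9,"fingers": 1},{"offset": [0,-3.7,0],"yaw": -9.9,"fingers": 1},{"offset": [0,-3.7,0],"yaw": -9.9,"fingers": 1},{"offset": [0,-3.7,0],"yaw": -9.9,"fingers": 1},{"offset": [0,-3.7,0],"yaw": -9.9,"fingers": 1},{"offset": [0,-3.7,0],"yaw": -9.9,"fingers": 1},{"offset": [0,-3.7,0],"yaw": -9.9,"fingers": 1},{"offset": [0,-3.7,0],"yaw": -9.9,"fingers": 1},{"offset": [0,-3.7,0],"yaw": -9.9,"fingers": 1},{"offset": [0,-3.7,0],"yaw": -9.9,"fingers": 1},{"offset": [0,-3,0],"yaw": -9,"fingers": 1}]}}

```text
clock: 16.12
tcp_pos: [0.423, -0.1757, 0.2216]
tool_rot: [[-0.194, 0.034, 0.98], [-0.981, -0.014, -0.193], [0.007, -0.999, 0.037]]
force: [-1.3, 0.2, -3.6]
width: 0.466
```

Call:
{"method": "apply_moves", "body": {"rows": [{"offset": [0,0,0],"yaw": 0,"fingers": 1},{"offset": [0,0,0],"yaw": 0,"fingers": 1}]}}

```text
clock: 16.38
tcp_pos: [0.4208, -0.176, 0.2168]
tool_rot: [[-0.196, 0.028, 0.98], [-0.981, -0.01, -0.196], [0.005, -1.0, 0.029]]
force: [0.2, 0.9, -4.1]
width: 0.469
```

Call:
{"method": "apply_moves", "body": {"rows": [{"offset": [1.7,0.1,0.5],"yaw": 1.5,"fingers": 1},{"offset": [1.5,0.1,0.3],"yaw": 1.5,"fingers": 1},{"offset": [0,0,0.2],"yaw": 0,"fingers": 1}]}}

```text
clock: 16.75
tcp_pos: [0.4552, -0.1717, 0.2262]
tool_rot: [[-0.136, 0.027, 0.99], [-0.991, -0.007, -0.136], [0.004, -1.0, 0.028]]
force: [-0.5, -1.0, -3.9]
width: 0.468
```

Run:
```python
from h import *
s=ctrl.state(); print(s["tcp_pos"],s["tool_rot"])
im,d=ctrl.get_image("wrist"); cv2.imwrite("pics/w3.png",im)
im,d=ctrl.get_image("scene"); crop(im,240,80,420,240,4,"pics/s3.png")
```

```text
[ 0.4552 -0.1717  0.2262] [[-0.1363  0.0273  0.9903]
 [-0.9907 -0.0073 -0.1362]
 [ 0.0035 -0.9996  0.028 ]]
```

View pics/w3.png

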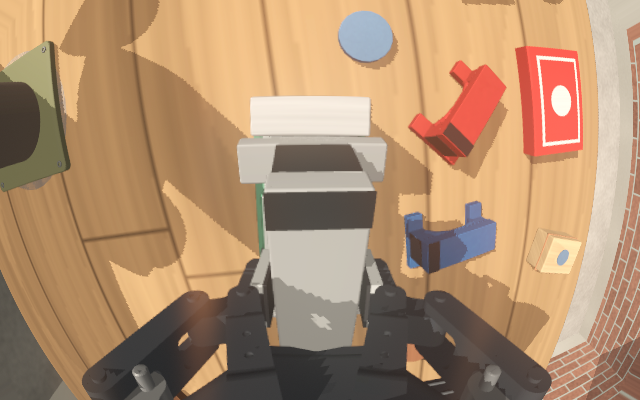

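View pics/s3.png

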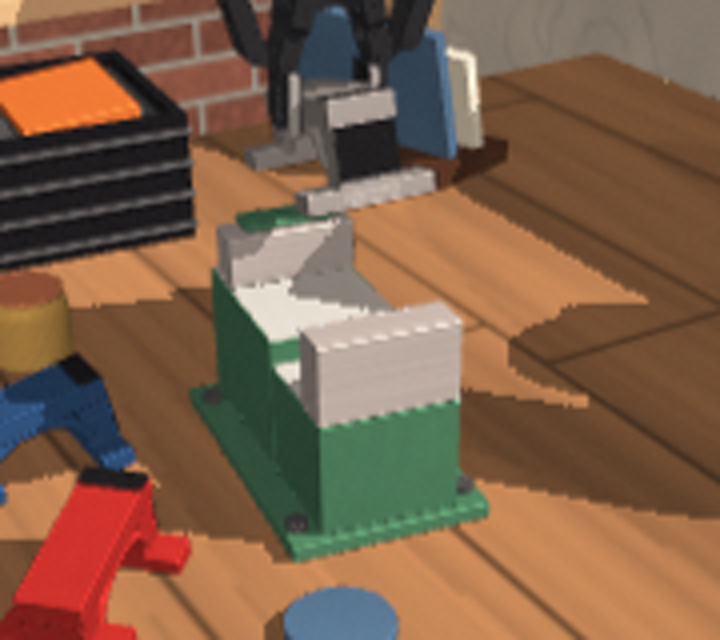

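Run:
```python
from h import *
s=ctrl.state(); im,d=ctrl.get_image("wrist")
V=np.array([-.1444,-.9895]);W=np.array([.9895,-.1444]);O=np.array([.4529,-.169])
for u in (285,320,355):
  for v in (150,160,175,185,195,210,235,260,290):
    p=wpt(u,v,d[v,u],s["tcp_pos"],s["tool_rot"]); print(u,v,"xv %.4f yv %.4f z %.4f"%((p[:2]-O)@V,(p[:2]-O)@W,p[2]))
```

```text
285 150 xv -0.0566 yv -0.0134 z 0.2283
285 160 xv -0.0537 yv -0.0127 z 0.2388
285 175 xv -0.0502 yv -0.0118 z 0.2529
285 185 xv -0.0484 yv -0.0112 z 0.2617
285 195 xv -0.0456 yv -0.0110 z 0.2648
285 210 xv -0.0396 yv -0.0113 z 0.2635
285 235 xv -0.0287 yv -0.0117 z 0.2606
285 260 xv -0.0163 yv -0.0124 z 0.2575
285 290 xv 0.0010 yv -0.0133 z 0.2533
320 150 xv -0.0566 yv 0.0025 z 0.2282
320 160 xv -0.0541 yv 0.0020 z 0.2413
320 175 xv -0.0503 yv 0.0016 z 0.2538
320 185 xv -0.0484 yv 0.0013 z 0.2618
320 195 xv -0.0454 yv 0.0012 z 0.2643
320 210 xv -0.0393 yv 0.0013 z 0.2625
320 235 xv -0.0282 yv 0.0016 z 0.2596
320 260 xv -0.0161 yv 0.0018 z 0.2571
320 290 xv 0.0011 yv 0.0022 z 0.2532
355 150 xv -0.0550 yv 0.0208 z 0.2143
355 160 xv -0.0540 yv 0.0169 z 0.2398
355 175 xv -0.0503 yv 0.0151 z 0.2531
355 185 xv -0.0482 yv 0.0140 z 0.2608
355 195 xv -0.0453 yv 0.0137 z 0.2637
355 210 xv -0.0392 yv 0.0142 z 0.2623
355 235 xv -0.0280 yv 0.0151 z 0.2595
355 260 xv -0.0153 yv 0.0163 z 0.2561
355 290 xv 0.0022 yv 0.0180 z 0.2522
```

Call:
{"method": "apply_moves", "body": {"rows": [{"offset": [-0.2,-1.1,0],"yaw": -0.4,"fingers": 1},{"offset": [0,0,-1.5],"yaw": 0,"fingers": 1},{"offset": [0,0,-1.5],"yaw": 0,"fingers": 1},{"offset": [0,0,0],"yaw": 0,"fingers": 1}]}}

```text
clock: 17.4
tcp_pos: [0.4505, -0.1837, 0.1927]
tool_rot: [[-0.146, 0.025, 0.989], [-0.989, -0.007, -0.146], [0.003, -1.0, 0.026]]
force: [-0.1, 1.3, -4.1]
width: 0.469
```

```bash
cat >> h.py <<'E'
V=np.array([-.1444,-.9895]);W=np.array([.9895,-.1444]);O=np.array([.4529,-.169])
def grip():
    s=ctrl.state(); g=s["tcp_pos"]-.019*s["tool_rot"][:,1]
    print("grasp xv %.4f yv %.4f z %.4f"%((g[:2]-O)@V,(g[:2]-O)@W,g[2]),"tcp",s["tcp_pos"],"F",s["force"],"psi %.1f"%np.degrees(np.arctan2(s["tool_rot"][1,2],s["tool_rot"][0,2])),"ty",s["tool_rot"][:,1],"w %.3f"%s["width"],"clk",s["clock"])
    return s
E
python3 - <<'E'
from h import *
s=grip(); im,d=ctrl.get_image("wrist"); cv2.imwrite("pics/w4.png",im)
for u in (320,):
  for v in (150,160,170,180,185,190,195,210,235,260,290):
    p=wpt(u,v,d[v,u],s["tcp_pos"],s["tool_rot"]); print(u,v,"xv %.4f yv %.4f z %.4f"%((p[:2]-O)@V,(p[:2]-O)@W,p[2]))
E
```

```text
grasp xv 0.0148 yv -0.0008 z 0.2117 tcp [ 0.4505 -0.1837  0.1927] F [-0.1231  1.3119 -4.1036] psi -8.4 ty [ 0.0251 -0.007  -0.9997] w 0.469 clk 17.4
320 150 xv -0.0445 yv 0.0008 z 0.1957
320 160 xv -0.0417 yv 0.0004 z 0.2066
320 170 xv -0.0393 yv -0.0000 z 0.2163
320 180 xv -0.0370 yv -0.0003 z 0.2239
320 185 xv -0.0361 yv -0.0004 z 0.2279
320 190 xv -0.0347 yv -0.0005 z 0.2297
320 195 xv -0.0331 yv -0.0005 z 0.2304
320 210 xv -0.0274 yv -0.0005 z 0.2299
320 235 xv -0.0163 yv -0.0004 z 0.2268
320 260 xv -0.0033 yv -0.0002 z 0.2225
320 290 xv 0.0133 yv -0.0000 z 0.2197
```

Call:
{"method": "apply_moves", "body": {"rows": [{"offset": [0,0,-1.5],"yaw": 0,"fingers": 1},{"offset": [0,0,-1.5],"yaw": 0,"fingers": 1},{"offset": [0,0,-1.3],"yaw": 0,"fingers": 1},{"offset": [0,0,-0.6],"yaw": 0,"fingers": 1},{"offset": [0,0,0],"yaw": 0,"fingers": 1}]}}

```text
clock: 18.08
tcp_pos: [0.4508, -0.1836, 0.1408]
tool_rot: [[-0.146, 0.026, 0.989], [-0.989, -0.007, -0.146], [0.004, -1.0, 0.027]]
force: [0.3, 0.3, -3.5]
width: 0.463
```

```bash
python3 -c "
from h import *;grip()"
```

```text
grasp xv 0.0147 yv -0.0005 z 0.1598 tcp [ 0.4508 -0.1836  0.1408] F [ 0.3444  0.34   -3.5378] psi -8.4 ty [ 0.0259 -0.0074 -0.9996] w 0.463 clk 18.075
```

Now lower to contact and press level in the grip at lowest force.

Call:
{"method": "apply_moves", "body": {"rows": [{"offset": [0,0,-0.5],"yaw": 0,"fingers": 1},{"offset": [0,0,-0.5],"yaw": 0,"fingers": 1},{"offset": [0,0,-0.4],"yaw": 0,"fingers": 1}], "force": 20}}

```text
clock: 18.45
tcp_pos: [0.4522, -0.1839, 0.1286]
tool_rot: [[-0.146, 0.029, 0.989], [-0.989, -0.008, -0.146], [0.004, -1.0, 0.03]]
force: [-1.9, 2.4, 2.3]
width: 0.463
```

Call:
{"method": "apply_moves", "body": {"rows": [{"offset": [0,0,-0.4],"yaw": 0,"fingers": 1},{"offset": [0,0,-0.4],"yaw": 0,"fingers": 1}]}}

```text
clock: 18.7
tcp_pos: [0.4534, -0.184, 0.1218]
tool_rot: [[-0.146, 0.032, 0.989], [-0.989, -0.009, -0.146], [0.004, -0.999, 0.033]]
force: [0.4, 2.1, 1.3]
width: 0.463
```

```bash
python3 -c "
from h import *;grip()"
```

```text
grasp xv 0.0146 yv 0.0020 z 0.1408 tcp [ 0.4534 -0.184   0.1218] F [0.4307 2.0644 1.327 ] psi -8.4 ty [ 0.0324 -0.0087 -0.9994] w 0.463 clk 18.7
```

Call:
{"method": "apply_moves", "body": {"rows": [{"offset": [0,0,-0.3],"yaw": 0,"fingers": 1},{"offset": [0,0,-0.2],"yaw": 0,"fingers": 1}]}}

```text
clock: 18.95
tcp_pos: [0.4542, -0.1841, 0.1193]
tool_rot: [[-0.146, 0.033, 0.989], [-0.989, -0.009, -0.146], [0.004, -0.999, 0.034]]
force: [-5.7, 4.9, 16.3]
width: 0.464
```

```bash
python3 -c "
from h import *;grip()"
```

```text
grasp xv 0.0146 yv 0.0028 z 0.1383 tcp [ 0.4542 -0.1841  0.1193] F [-5.7123  4.8958 16.2953] psi -8.4 ty [ 0.0328 -0.0086 -0.9994] w 0.464 clk 18.95
```

Both feet are down (force rose to 16 N). Release and go up.

Call:
{"method": "apply_moves", "body": {"rows": [{"offset": [0,0,0],"yaw": 0,"fingers": 0},{"offset": [0,0,0],"yaw": 0,"fingers": 0},{"offset": [0,0,0],"yaw": 0,"fingers": 0},{"offset": [0,0,0],"yaw": 0,"fingers": 0},{"offset": [0,0,2],"yaw": 0,"fingers": 0},{"offset": [0,0,4],"yaw": 0,"fingers": 0},{"offset": [0,0,4],"yaw": 0,"fingers": 0},{"offset": [0,0,0],"yaw": 0,"fingers": 0}]}}

```text
clock: 19.95
tcp_pos: [0.4532, -0.1849, 0.2203]
tool_rot: [[-0.146, 0.031, 0.989], [-0.989, -0.01, -0.146], [0.005, -0.999, 0.032]]
force: [-0.3, -0.8, 0.4]
width: 0.998
```

Run:
```python
from h import *
s=grip(); im,d=ctrl.get_image("wrist"); cv2.imwrite("pics/w5.png",im)
for v in range(180,290,10):
    p=wpt(320,v,d[v,320],s["tcp_pos"],s["tool_rot"]); print(v,"xv %.4f yv %.4f z %.4f"%((p[:2]-O)@V,(p[:2]-O)@W,p[2]))
```

```text
grasp xv 0.0156 yv 0.0020 z 0.2393 tcp [ 0.4532 -0.1849  0.2203] F [-0.299  -0.8278  0.393 ] psi -8.4 ty [ 0.0313 -0.0102 -0.9995] w 0.998 clk 19.95
180 xv -0.0117 yv 0.0070 z 0.1454
190 xv -0.0045 yv 0.0070 z 0.1464
200 xv 0.0031 yv 0.0070 z 0.1461
210 xv 0.0111 yv 0.0071 z 0.1454
220 xv 0.0188 yv 0.0071 z 0.1460
230 xv 0.0269 yv 0.0071 z 0.1459
240 xv 0.0352 yv 0.0071 z 0.1459
250 xv 0.0432 yv 0.0071 z 0.1470
260 xv 0.0526 yv 0.0072 z 0.1457
270 xv 0.0617 yv 0.0072 z 0.1459
280 xv 0.0764 yv 0.0076 z 0.1373
```

View pics/w5.png

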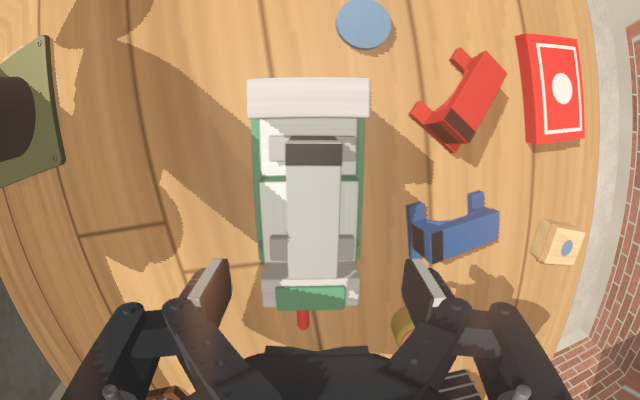

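Call:
{"method": "apply_moves", "body": {"rows": [{"offset": [0.7,4.2,0],"yaw": 0,"fingers": 1},{"offset": [0,0,0],"yaw": 0,"fingers": 1},{"offset": [0,0,-2],"yaw": 0,"fingers": 1},{"offset": [0,0,-2],"yaw": 0,"fingers": 1},{"offset": [0,0,-1],"yaw": 0,"fingers": 1},{"offset": [0,0,0],"yaw": 0,"fingers": 1}]}}

```text
clock: 20.75
tcp_pos: [0.4552, -0.1419, 0.1583]
tool_rot: [[-0.147, 0.016, 0.989], [-0.989, -0.005, -0.147], [0.003, -1.0, 0.017]]
force: [-0.2, 0.7, 0.6]
width: 0.001
```

```bash
python3 -c "
from h import *;grip()"
```

```text
grasp xv -0.0273 yv -0.0019 z 0.1773 tcp [ 0.4552 -0.1419  0.1583] F [-0.2139  0.7026  0.6201] psi -8.5 ty [ 0.0163 -0.0052 -0.9999] w 0.001 clk 20.75
```

Call:
{"method": "apply_moves", "body": {"rows": [{"offset": [0.2,0,-0.7],"yaw": 0,"fingers": 1},{"offset": [0,0,-0.4],"yaw": 0,"fingers": 1},{"offset": [0,0,-0.3],"yaw": 0,"fingers": 1}]}}

```text
clock: 21.12
tcp_pos: [0.4583, -0.1426, 0.146]
tool_rot: [[-0.148, 0.018, 0.989], [-0.989, -0.006, -0.148], [0.003, -1.0, 0.019]]
force: [-7.1, 2.7, 14.4]
width: -0.0
```

Call:
{"method": "apply_moves", "body": {"rows": [{"offset": [0,0,-0.3],"yaw": 0,"fingers": 1}]}}

```text
clock: 21.25
tcp_pos: [0.4584, -0.1427, 0.146]
tool_rot: [[-0.148, 0.017, 0.989], [-0.989, -0.006, -0.147], [0.003, -1.0, 0.018]]
force: [-11.0, 4.4, 21.1]
width: 0.004
```

Call:
{"method": "apply_moves", "body": {"rows": [{"offset": [0,0,-0.15],"yaw": 0,"fingers": 1},{"offset": [0,0,1.5],"yaw": 0,"fingers": 1},{"offset": [0,0,2],"yaw": 0,"fingers": 1},{"offset": [-0.5,-4,0],"yaw": 0,"fingers": 1},{"offset": [-0.6,-4,0],"yaw": 0,"fingers": 1},{"offset": [0,0,0],"yaw": 0,"fingers": 1}]}}

```text
clock: 22.0
tcp_pos: [0.4497, -0.2254, 0.1877]
tool_rot: [[-0.145, 0.025, 0.989], [-0.989, -0.01, -0.145], [0.007, -1.0, 0.026]]
force: [0.4, 0.0, -0.3]
width: 0.002
```

Run:
```python
from h import *
s=grip(); 
P=None
im,d=ctrl.get_image("top"); P=pts("top",d); z=P[...,2]
cv2.imwrite("pics/top5.png",im); crop(im,325,125,475,265,5,"pics/top5d.png")
g=O+.015*V; print(proj("top",[[g[0],g[1],.146]]))
```

```text
grasp xv 0.0561 yv 0.0045 z 0.2067 tcp [ 0.4497 -0.2254  0.1877] F [ 0.3709  0.0149 -0.2896] psi -8.3 ty [ 0.0251 -0.0103 -0.9996] w 0.002 clk 22.0
[[391.1837 223.6605]]
```

View pics/top5d.png

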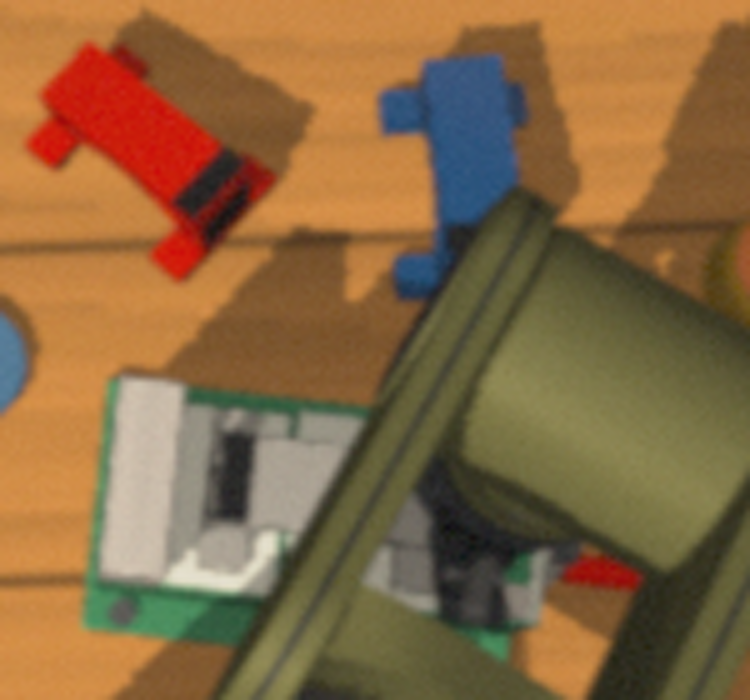

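Call:
{"method": "apply_moves", "body": {"rows": [{"offset": [0,0.3,-2],"yaw": 0,"fingers": 1},{"offset": [0,0,-1.2],"yaw": 0,"fingers": 1},{"offset": [0,0,0],"yaw": 0,"fingers": 1},{"offset": [0,0,-0.5],"yaw": 0,"fingers": 1},{"offset": [0,0,-0.5],"yaw": 0,"fingers": 1}]}}

```text
clock: 22.68
tcp_pos: [0.45, -0.2182, 0.1459]
tool_rot: [[-0.14, 0.023, 0.99], [-0.99, -0.008, -0.14], [0.005, -1.0, 0.023]]
force: [-16.4, 8.8, 34.4]
width: 0.001
```

```bash
python3 -c "
from h import *;grip()"
```

```text
grasp xv 0.0491 yv 0.0037 z 0.1649 tcp [ 0.45   -0.2182  0.1459] F [-16.36     8.7988  34.4341] psi -8.0 ty [ 0.0226 -0.008  -0.9997] w 0.001 clk 22.675
```

Call:
{"method": "apply_moves", "body": {"rows": [{"offset": [0,0,-0.1],"yaw": 0,"fingers": 1},{"offset": [0,0,-0.1],"yaw": 0,"fingers": 1},{"offset": [0,0,2],"yaw": 0,"fingers": 1},{"offset": [0,0,4],"yaw": 0,"fingers": 1},{"offset": [0,-4,3],"yaw": 0,"fingers": 0},{"offset": [-0.8,-6,0],"yaw": 0,"fingers": 0},{"offset": [-0.8,-5,0],"yaw": 0,"fingers": 0},{"offset": [0,0,0],"yaw": 0,"fingers": 0}]}}

```text
clock: 23.68
tcp_pos: [0.4336, -0.3715, 0.2356]
tool_rot: [[-0.136, 0.023, 0.99], [-0.991, -0.009, -0.136], [0.006, -1.0, 0.024]]
force: [0.0, 0.2, -0.3]
width: 0.848
```

Run:
```python
from h import *
s=grip(); im,d=ctrl.get_image("wrist"); cv2.imwrite("pics/w6.png",im)
for v in (120,135,150,165,180,190):
    print(v,[wpt(u,v,d[v,u],s["tcp_pos"],s["tool_rot"]).round(4).tolist() for u in range(312,344,4)])
```

```text
grasp xv 0.2030 yv 0.0097 z 0.2546 tcp [ 0.4336 -0.3715  0.2356] F [ 0.0167  0.2363 -0.3312] psi -7.8 ty [ 0.0233 -0.0088 -0.9997] w 0.848 clk 23.675
120 [[0.4418, -0.3042, 0.0832], [0.447, -0.3078, 0.0006], [0.4518, -0.3085, 0.0001], [0.4565, -0.3091, 0.0013], [0.4613, -0.3098, 0.0007], [0.4661, -0.3104, 0.0008], [0.4708, -0.3109, 0.0025], [0.4758, -0.3116, 0.0004]]
135 [[0.4397, -0.3253, 0.0009], [0.4445, -0.3261, 0.0001], [0.4493, -0.3267, 0.0008], [0.4541, -0.3273, 0.0008], [0.4589, -0.3281, -0.0001], [0.4638, -0.3288, -0.0012], [0.4686, -0.3292, 0.0009], [0.4735, -0.33, -0.0001]]
150 [[0.4371, -0.3436, 0.0011], [0.442, -0.3445, -0.0009], [0.4468, -0.3453, -0.0017], [0.4517, -0.3458, -0.0001], [0.4565, -0.3464, -0.0], [0.4614, -0.347, 0.0004], [0.4662, -0.3477, 0.0006], [0.4711, -0.3482, 0.0015]]
165 [[0.4345, -0.3625, -0.0008], [0.4394, -0.363, 0.0002], [0.4443, -0.3637, -0.0002], [0.4492, -0.3644, -0.0003], [0.4541, -0.3651, -0.0], [0.459, -0.3658, -0.0001], [0.464, -0.3666, -0.0008], [0.4691, -0.3675, -0.002]]
180 [[0.4318, -0.3811, 0.0005], [0.4368, -0.3817, 0.0009], [0.4417, -0.3827, -0.0003], [0.4467, -0.3834, -0.0003], [0.4517, -0.3839, 0.0004], [0.4567, -0.3848, -0.0002], [0.4617, -0.3856, -0.0007], [0.4666, -0.3859, 0.0008]]
190 [[0.43, -0.3941, -0.0004], [0.435, -0.3947, 0.0003], [0.44, -0.3955, -0.0003], [0.445, -0.396, 0.0007], [0.45, -0.3967, 0.0006], [0.455, -0.3974, 0.0008], [0.4601, -0.3984, -0.0002], [0.4651, -0.399, 0.0002]]
```

View pics/w6.png

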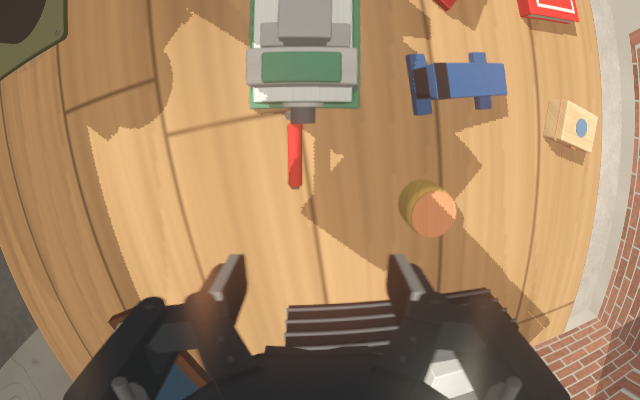

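Run:
```python
from h import *
s=grip(); im,d=ctrl.get_image("wrist")
for v in (140,155,170,180):
    for u in range(286,306,3): 
        p=wpt(u,v,d[v,u],s["tcp_pos"],s["tool_rot"]); 
        if p[2]>.02: print(v,u,p.round(4),"xv %.4f yv %.4f"%((p[:2]-O)@V,(p[:2]-O)@W))
```

```text
grasp xv 0.2015 yv 0.0097 z 0.2543 tcp [ 0.4338 -0.3699  0.2353] F [ 0.3004  0.5461 -0.9388] psi -7.8 ty [ 0.023  -0.0077 -0.9997] w 0.929 clk 23.725
140 289 [ 0.4145 -0.3219  0.0427] xv 0.1568 yv -0.0159
140 292 [ 0.418  -0.322   0.0465] xv 0.1565 yv -0.0125
140 295 [ 0.4211 -0.3225  0.0461] xv 0.1565 yv -0.0093
140 298 [ 0.4242 -0.3231  0.0455] xv 0.1566 yv -0.0061
140 301 [ 0.4272 -0.324   0.0403] xv 0.1571 yv -0.0030
155 289 [ 0.412  -0.3381  0.0432] xv 0.1732 yv -0.0160
155 292 [ 0.4155 -0.3382  0.0462] xv 0.1728 yv -0.0126
155 295 [ 0.4187 -0.3386  0.0469] xv 0.1727 yv -0.0093
155 298 [ 0.4219 -0.3392  0.0458] xv 0.1729 yv -0.0061
155 301 [ 0.4249 -0.3402  0.042 ] xv 0.1734 yv -0.0030
170 289 [ 0.4095 -0.3546  0.0434] xv 0.1899 yv -0.0162
170 292 [ 0.4129 -0.3546  0.0457] xv 0.1894 yv -0.0127
170 295 [ 0.4162 -0.3551  0.0459] xv 0.1894 yv -0.0094
170 298 [ 0.4193 -0.356   0.0433] xv 0.1899 yv -0.0063
170 301 [ 0.4225 -0.3568  0.0418] xv 0.1902 yv -0.0030
180 286 [ 0.4404 -0.2924  0.3776] xv 0.1240 yv 0.0054
180 289 [ 0.4076 -0.3659  0.0424] xv 0.2014 yv -0.0164
180 292 [ 0.4113 -0.3656  0.0461] xv 0.2006 yv -0.0128
180 295 [ 0.4146 -0.3659  0.047 ] xv 0.2004 yv -0.0095
180 298 [ 0.4177 -0.3668  0.0451] xv 0.2008 yv -0.0062
180 301 [ 0.4208 -0.3681  0.0412] xv 0.2017 yv -0.0030
```

Call:
{"method": "apply_moves", "body": {"rows": [{"offset": [-1.8,0.3,-4],"yaw": -0.5,"fingers": 0},{"offset": [0,0,-4],"yaw": 0,"fingers": 0},{"offset": [0,0,-4],"yaw": 0,"fingers": 0},{"offset": [0,0,-3],"yaw": 0,"fingers": 0},{"offset": [0,0,-2],"yaw": 0,"fingers": 0},{"offset": [0,0,0],"yaw": 0,"fingers": 0}]}}

```text
clock: 24.52
tcp_pos: [0.4171, -0.3557, 0.0595]
tool_rot: [[-0.133, 0.024, 0.991], [-0.991, -0.005, -0.133], [0.002, -1.0, 0.024]]
force: [0.7, 1.0, -0.1]
width: 0.999
```

```bash
python3 -c "
from h import *;grip()"
```

```text
grasp xv 0.1899 yv -0.0089 z 0.0785 tcp [ 0.4171 -0.3557  0.0595] F [ 0.7066  1.0161 -0.1298] psi -7.6 ty [ 0.0237 -0.0053 -0.9997] w 0.999 clk 24.525
```

Call:
{"method": "apply_moves", "body": {"rows": [{"offset": [-0.2,-0.6,-2],"yaw": -0.6,"fingers": 0},{"offset": [0,0,-1.2],"yaw": 0,"fingers": 0},{"offset": [0,0,-0.7],"yaw": 0,"fingers": 0},{"offset": [0,0,0],"yaw": 0,"fingers": 0}]}}

```text
clock: 25.02
tcp_pos: [0.4165, -0.3621, 0.0202]
tool_rot: [[-0.142, 0.026, 0.989], [-0.99, -0.008, -0.142], [0.004, -1.0, 0.027]]
force: [-1.3, 0.8, 1.0]
width: 1.0
```

```bash
python3 -c "
from h import *;grip()"
```

```text
grasp xv 0.1962 yv -0.0087 z 0.0392 tcp [ 0.4165 -0.3621  0.0202] F [-1.2708  0.8432  0.9728] psi -8.2 ty [ 0.0263 -0.0081 -0.9996] w 1.000 clk 25.025
```

Call:
{"method": "apply_moves", "body": {"rows": [{"offset": [0,0,0],"yaw": 0,"fingers": 0.6},{"offset": [0,0,0],"yaw": 0,"fingers": 1},{"offset": [0,0,0],"yaw": 0,"fingers": 1},{"offset": [0,0,0],"yaw": 0,"fingers": 1},{"offset": [0,0,0],"yaw": 0,"fingers": 1},{"offset": [0,0,0],"yaw": 0,"fingers": 1}], "force": 40}}

```text
clock: 25.78
tcp_pos: [0.4172, -0.3631, 0.0219]
tool_rot: [[-0.142, 0.028, 0.989], [-0.99, -0.01, -0.142], [0.006, -1.0, 0.029]]
force: [-0.7, -0.5, 0.8]
width: 0.169
```

```bash
python3 crank.py -30 6; python3 -c "
from h import *;grip()"
```

```text
y -0.0073 z -0.0341 phi -12.0 r 0.0348 xv 0.1972 F [-0.6878 -0.5373  0.7747] clk 25.775 yawz -8.176009085095577
[np.float64(-1.8), np.float64(0.26), np.float64(0.58)]
[np.float64(-1.06), np.float64(0.15), np.float64(1.65)]
[np.float64(-0.1), np.float64(0.01), np.float64(1.96)]
[np.float64(0.88), np.float64(-0.13), np.float64(1.75)]
[np.float64(1.63), np.float64(-0.24), np.float64(1.07)]
[np.float64(1.94), np.float64(-0.28), np.float64(0.1)]
grasp xv 0.1971 yv -0.0078 z 0.0409 tcp [ 0.4172 -0.3631  0.0219] F [-0.6878 -0.5373  0.7747] psi -8.2 ty [ 0.0282 -0.0102 -0.9996] w 0.169 clk 25.775
```

Call:
{"method": "apply_moves", "body": {"rows": [{"offset": [-1.75,0.25,0.8],"yaw": 0,"fingers": 1},{"offset": [-1.06,0.15,1.65],"yaw": 0,"fingers": 1},{"offset": [-0.1,0.01,1.96],"yaw": 0,"fingers": 1},{"offset": [0.88,-0.13,1.75],"yaw": 0,"fingers": 1}]}}

```text
clock: 26.28
tcp_pos: [0.3955, -0.3599, 0.0828]
tool_rot: [[-0.144, 0.027, 0.989], [-0.99, -0.009, -0.144], [0.006, -1.0, 0.028]]
force: [2.5, -2.7, -8.2]
width: 0.169
```

```bash
sed -i 's/+.019-.075/+.017-.075/' crank.py; python3 crank.py -30 6; python3 -c "
from h import *;grip()"
```

```text
y -0.0292 z 0.0248 phi -130.3 r 0.0384 xv 0.1972 F [ 2.488  -2.7231 -8.1532] clk 26.275 yawz -8.260702216044084
[np.float64(1.63), np.float64(-0.24), np.float64(1.09)]
[np.float64(1.94), np.float64(-0.28), np.float64(0.16)]
[np.float64(1.76), np.float64(-0.26), np.float64(-0.84)]
[np.float64(1.11), np.float64(-0.16), np.float64(-1.62)]
[np.float64(0.16), np.float64(-0.02), np.float64(-1.96)]
[np.float64(-0.83), np.float64(0.12), np.float64(-1.78)]
grasp xv 0.1971 yv -0.0298 z 0.1018 tcp [ 0.3955 -0.3599  0.0828] F [ 2.488  -2.7231 -8.1532] psi -8.3 ty [ 0.0268 -0.0095 -0.9996] w 0.169 clk 26.275
```

Call:
{"method": "apply_moves", "body": {"rows": [{"offset": [1.63,-0.24,1.09],"yaw": 0,"fingers": 1},{"offset": [1.94,-0.28,0.16],"yaw": 0,"fingers": 1},{"offset": [1.76,-0.26,-0.84],"yaw": 0,"fingers": 1},{"offset": [1.11,-0.16,-1.62],"yaw": 0,"fingers": 1}]}}

```text
clock: 26.78
tcp_pos: [0.4606, -0.3692, 0.0728]
tool_rot: [[-0.141, 0.018, 0.99], [-0.99, -0.008, -0.141], [0.006, -1.0, 0.019]]
force: [-10.7, -1.8, -2.4]
width: 0.168
```

```bash
python3 crank.py -20 5
python3 - <<'E'
from h import *
grip()
im,d=ctrl.get_image("top"); cv2.imwrite("pics/top7.png",im); crop(im,325,180,475,265,5,"pics/top7d.png")
im,d=ctrl.get_image("scene"); crop(im,240,100,420,240,4,"pics/s7.png")
E
```

```text
y 0.0366 z 0.0148 phi 112.0 r 0.0395 xv 0.1970 F [-10.6973  -1.8159  -2.3585] clk 26.775 yawz -8.122569292316296
[np.float64(0.14), np.float64(-0.02), np.float64(-1.35)]
[np.float64(-0.18), np.float64(0.03), np.float64(-1.31)]
[np.float64(-0.61), np.float64(0.09), np.float64(-1.17)]
[np.float64(-0.97), np.float64(0.14), np.float64(-0.88)]
[np.float64(-1.21), np.float64(0.18), np.float64(-0.49)]
grasp xv 0.1969 yv 0.0362 z 0.0918 tcp [ 0.4606 -0.3692  0.0728] F [-10.6973  -1.8159  -2.3585] psi -8.1 ty [ 0.0177 -0.0083 -0.9998] w 0.168 clk 26.775
```

View pics/top7d.png

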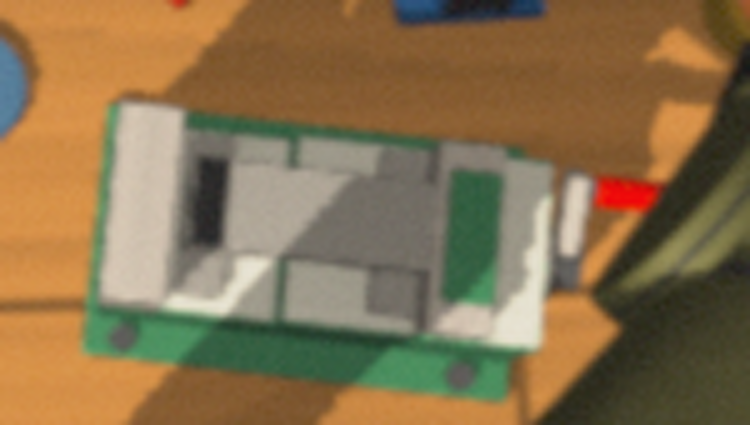

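View pics/s7.png

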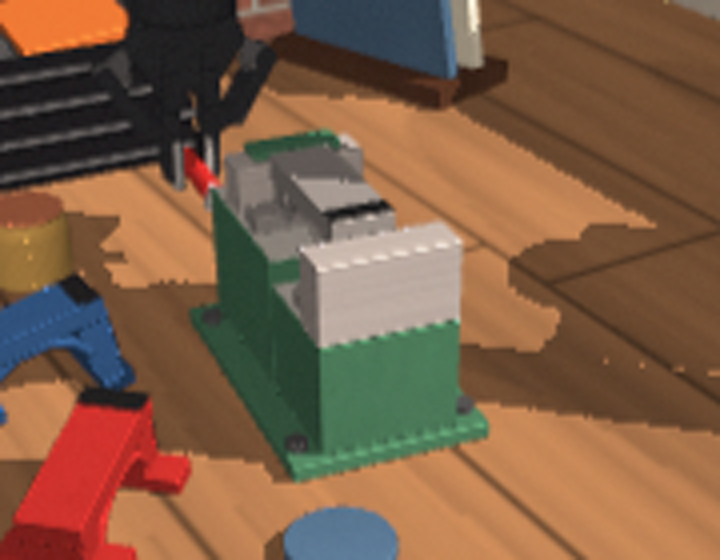

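Call:
{"method": "apply_moves", "body": {"rows": [{"offset": [0.14,-0.02,-1.35],"yaw": 0,"fingers": 1},{"offset": [-0.18,0.03,-1.31],"yaw": 0,"fingers": 1}]}}

```text
clock: 27.12
tcp_pos: [0.4605, -0.3692, 0.0449]
tool_rot: [[-0.14, 0.015, 0.99], [-0.99, -0.007, -0.14], [0.005, -1.0, 0.016]]
force: [-12.4, 0.3, 5.7]
width: 0.167
```

```bash
python3 crank.py -15 4
```

```text
y 0.0365 z -0.0131 phi 70.3 r 0.0387 xv 0.1970 F [-12.4298   0.259    5.734 ] clk 27.125 yawz -8.03365397344234
[np.float64(-0.52), np.float64(0.08), np.float64(-0.86)]
[np.float64(-0.66), np.float64(0.1), np.float64(-0.73)]
[np.float64(-0.83), np.float64(0.12), np.float64(-0.54)]
[np.float64(-0.93), np.float64(0.14), np.float64(-0.3)]
```

Call:
{"method": "apply_moves", "body": {"rows": [{"offset": [-0.52,0.08,-0.86],"yaw": 0,"fingers": 1},{"offset": [-0.66,0.1,-0.73],"yaw": 0,"fingers": 1}]}}

```text
clock: 27.38
tcp_pos: [0.4493, -0.3676, 0.0295]
tool_rot: [[-0.14, 0.015, 0.99], [-0.99, -0.007, -0.14], [0.005, -1.0, 0.016]]
force: [-5.4, 2.1, 8.9]
width: 0.166
```

```bash
python3 crank.py -15 4
```

```text
y 0.0251 z -0.0285 phi 41.4 r 0.0380 xv 0.1971 F [-5.3613  2.0552  8.8949] clk 27.375 yawz -8.030851997179534
[np.float64(-0.81), np.float64(0.12), np.float64(-0.55)]
[np.float64(-0.93), np.float64(0.14), np.float64(-0.32)]
[np.float64(-0.98), np.float64(0.14), np.float64(-0.07)]
[np.float64(-0.96), np.float64(0.14), np.float64(0.19)]
```

Call:
{"method": "apply_moves", "body": {"rows": [{"offset": [-0.81,0.12,-0.55],"yaw": 0,"fingers": 1}]}}

```text
clock: 27.5
tcp_pos: [0.4435, -0.3669, 0.0256]
tool_rot: [[-0.141, 0.021, 0.99], [-0.99, -0.009, -0.141], [0.006, -1.0, 0.022]]
force: [7.6, 5.0, 14.4]
width: 0.168
```

```bash
python3 crank.py -15 4
```

```text
y 0.0193 z -0.0324 phi 30.7 r 0.0377 xv 0.1972 F [ 7.6131  5.0231 14.4149] clk 27.5 yawz -8.117499332871908
[np.float64(-0.89), np.float64(0.13), np.float64(-0.41)]
[np.float64(-0.97), np.float64(0.14), np.float64(-0.14)]
[np.float64(-0.97), np.float64(0.14), np.float64(0.12)]
[np.float64(-0.91), np.float64(0.13), np.float64(0.37)]
```

Call:
{"method": "apply_moves", "body": {"rows": [{"offset": [-0.4,0.06,-0.2],"yaw": 0,"fingers": 1}]}}

```text
clock: 27.62
tcp_pos: [0.4437, -0.3671, 0.0261]
tool_rot: [[-0.144, 0.032, 0.989], [-0.99, -0.011, -0.143], [0.007, -0.999, 0.033]]
force: [11.5, 3.5, 3.2]
width: 0.169
```

```bash
python3 crank.py -15 1
```

```text
y 0.0195 z -0.0319 phi 31.5 r 0.0374 xv 0.1973 F [11.5121  3.5498  3.228 ] clk 27.625 yawz -8.252668223398347
[np.float64(-0.87), np.float64(0.13), np.float64(-0.46)]
```

Call:
{"method": "apply_moves", "body": {"rows": [{"offset": [0,0,0],"yaw": 0,"fingers": 0},{"offset": [0,0,0],"yaw": 0,"fingers": 0},{"offset": [0,0,0],"yaw": 0,"fingers": 0},{"offset": [0,0,0],"yaw": 0,"fingers": 0},{"offset": [0,0,2],"yaw": 0,"fingers": 0},{"offset": [0,0,5],"yaw": 0,"fingers": 0},{"offset": [0,0,5],"yaw": 0,"fingers": 0},{"offset": [0,0,5],"yaw": 0,"fingers": 0}]}}

```text
clock: 28.62
tcp_pos: [0.4422, -0.3641, 0.1992]
tool_rot: [[-0.144, 0.029, 0.989], [-0.99, -0.006, -0.144], [0.001, -1.0, 0.03]]
force: [1.5, -0.9, 0.3]
width: 1.003
```

Run:
```python
from h import *
s=grip(); print(s["joints"])
im,d=ctrl.get_image("top"); cv2.imwrite("pics/top8.png",im); crop(im,325,125,475,265,5,"pics/top8d.png"); np.save("pics/top8.npy",d)
P=pts("top",d);x,y,z=P[...,0],P[...,1],P[...,2]
for n,b in dict(red=(325,125,382,185),blue=(395,125,440,190)).items(): print(n,bridge(P,im,b))
b=bridge(P,im,(340,195,430,260),.141,.152); print("bare",b,"xv",(b["top"][:2]-O)@V,"yv",(b["top"][:2]-O)@W)
M=np.zeros(d.shape,bool);M[195:265,340:440]=1; m=M&(abs(z-.138)<.004)
xv=(P[...,:2]-O)@V; print("jaw pts xv",np.percentile(xv[m&(xv>.04)],[2,50,98]))
```

```text
grasp xv 0.1946 yv 0.0170 z 0.2182 tcp [ 0.4422 -0.3641  0.1992] F [ 1.4881 -0.9299  0.2893] psi -8.3 ty [ 0.0291 -0.0055 -0.9996] w 1.003 clk 28.625
[-45.3013  -2.2483 107.3543   1.0041  73.499  -37.2717]
red {'top': array([ 0.649 , -0.1091,  0.0532]), 'yaw': np.float64(45.4), 'dims': (108.5, 41.1), 'n': array([0.1292, 0.1315, 0.9829]), 'ndark': 25, 'sd': -0.046, 'N': 579}
blue {'top': array([ 0.6304, -0.2756,  0.0532]), 'yaw': np.float64(2.0), 'dims': (108.8, 41.0), 'n': array([ 0.1809, -0.0122,  0.9834]), 'ndark': 44, 'sd': -0.044, 'N': 584}
bare {'top': array([ 0.4418, -0.1755,  0.1456]), 'yaw': np.float64(-94.8), 'dims': (152.3, 70.6), 'n': array([ 0.    , -0.019 ,  0.9998]), 'ndark': 34, 'sd': 0.053, 'N': 1066} xv 0.008058212294921858 yv -0.010029202349853524
jaw pts xv [0.0546 0.0641 0.0834]
```

View pics/top8d.png

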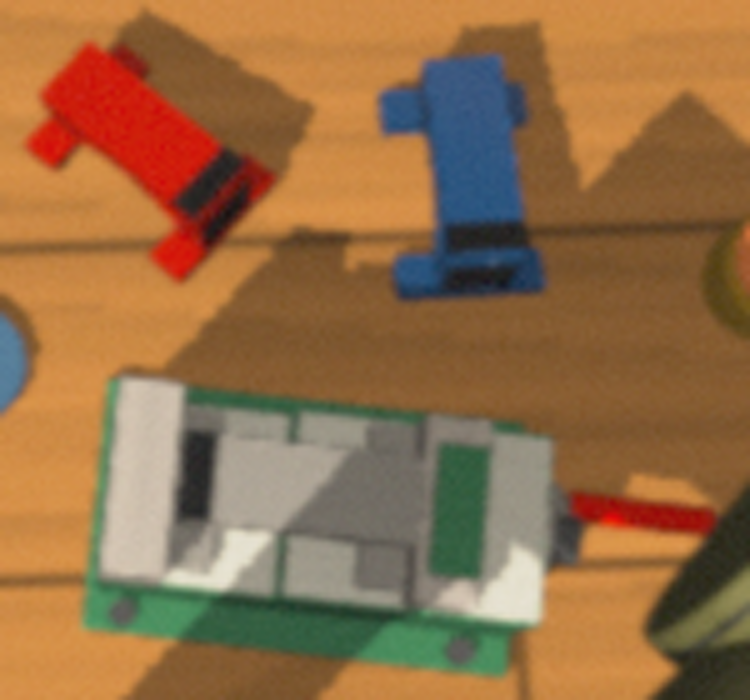

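Call:
{"method": "apply_moves", "body": {"rows": [{"offset": [2.3,1.1,0.2],"yaw": -10,"fingers": 0},{"offset": [2.3,1.1,0.2],"yaw": -10,"fingers": 0},{"offset": [2.3,1.1,0],"yaw": -10,"fingers": 0},{"offset": [2.3,1.1,0],"yaw": -10,"fingers": 0},{"offset": [2.3,1.1,0],"yaw": -10,"fingers": 0},{"offset": [2.3,1.1,0],"yaw": -10,"fingers": 0},{"offset": [2.3,1.1,0],"yaw": -10,"fingers": 0},{"offset": [2.3,1.1,0],"yaw": -9,"fingers": 0},{"offset": [0,0,0],"yaw": 0,"fingers": 0}]}}

```text
clock: 29.8
tcp_pos: [0.6367, -0.2787, 0.2307]
tool_rot: [[-1.0, -0.007, -0.0], [0.001, -0.06, -0.998], [0.007, -0.998, 0.06]]
force: [-0.0, -0.7, 0.0]
width: 0.997
```

Run:
```python
from h import *
s=grip(); print(s["joints"])
im,d=ctrl.get_image("top"); P=pts("top",d); crop(im,120,60,520,290,2,"pics/top9c.png")
print(bridge(P,im,(325,125,382,185)))
im,d=ctrl.get_image("wrist"); cv2.imwrite("pics/w9.png",im)
```

```text
grasp xv 0.0809 yv 0.1977 z 0.2497 tcp [ 0.6367 -0.2787  0.2307] F [-0.033  -0.6932  0.0374] psi -90.0 ty [-0.0072 -0.0604 -0.9981] w 0.997 clk 29.8
[-26.7629  12.1075  89.0117  -3.3559  77.7083  63.9566]
{'top': array([ 0.6494, -0.1097,  0.053 ]), 'yaw': np.float64(45.6), 'dims': (108.7, 41.0), 'n': array([0.1354, 0.115 , 0.9841]), 'ndark': 28, 'sd': -0.045, 'N': 581}
```

View pics/w9.png

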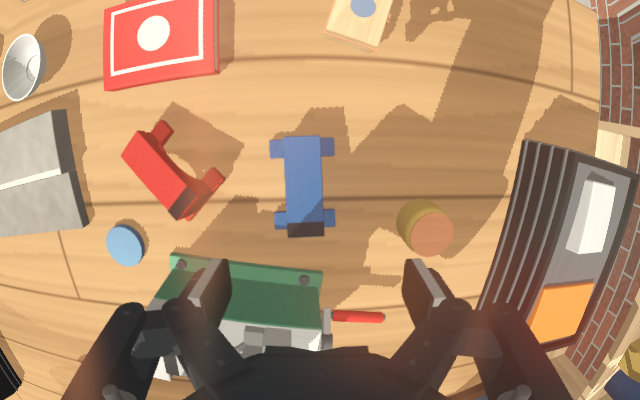

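Call:
{"method": "apply_moves", "body": {"rows": [{"offset": [-0.8,0.2,-4],"yaw": 2,"fingers": 0},{"offset": [0,0,-4],"yaw": 0,"fingers": 0},{"offset": [0,0,-4],"yaw": 0,"fingers": 0},{"offset": [0,0,-2.5],"yaw": 0,"fingers": 0},{"offset": [0,0,-1],"yaw": 0,"fingers": 0},{"offset": [0,0,0],"yaw": 0,"fingers": 0}]}}

```text
clock: 30.65
tcp_pos: [0.6226, -0.282, 0.0769]
tool_rot: [[-0.999, -0.001, 0.037], [-0.037, -0.065, -0.997], [0.004, -0.998, 0.065]]
force: [0.8, -0.2, -0.6]
width: 0.999
```

```bash
python3 -c "
from h import *;grip()"
```

```text
grasp xv 0.0861 yv 0.1840 z 0.0958 tcp [ 0.6226 -0.282   0.0769] F [ 0.8351 -0.1961 -0.6298] psi -87.9 ty [-0.0011 -0.0649 -0.9979] w 0.999 clk 30.65
```

Call:
{"method": "apply_moves", "body": {"rows": [{"offset": [0.6,0.5,-2],"yaw": 0,"fingers": 0},{"offset": [0,0,-2],"yaw": 0,"fingers": 0},{"offset": [0,0,-0.8],"yaw": 0,"fingers": 0},{"offset": [0,0,0],"yaw": 0,"fingers": 0}]}}

```text
clock: 31.15
tcp_pos: [0.6303, -0.2774, 0.0285]
tool_rot: [[-0.999, 0.003, 0.038], [-0.038, -0.067, -0.997], [-0.0, -0.998, 0.067]]
force: [-0.8, 0.5, -0.4]
width: 0.998
```

```bash
python3 -c "
from h import *;grip()"
```

```text
grasp xv 0.0804 yv 0.1910 z 0.0475 tcp [ 0.6303 -0.2774  0.0285] F [-0.8107  0.5251 -0.4226] psi -87.8 ty [ 0.0026 -0.0668 -0.9978] w 0.998 clk 31.15
```

Call:
{"method": "apply_moves", "body": {"rows": [{"offset": [-0.1,0,-0.2],"yaw": 0,"fingers": 0.3},{"offset": [0,0,0],"yaw": 0,"fingers": 1},{"offset": [0,0,0],"yaw": 0,"fingers": 1},{"offset": [0,0,0],"yaw": 0,"fingers": 1},{"offset": [0,0,0],"yaw": 0,"fingers": 1},{"offset": [0,0,2],"yaw": 0,"fingers": 1},{"offset": [0,0,4],"yaw": 0,"fingers": 1},{"offset": [0,0,5],"yaw": 0,"fingers": 1},{"offset": [0,0,4],"yaw": 0,"fingers": 1},{"offset": [0,0,0],"yaw": 0,"fingers": 1}], "force": 30}}

```text
clock: 32.4
tcp_pos: [0.6268, -0.2762, 0.1822]
tool_rot: [[-0.999, 0.0, 0.038], [-0.037, -0.065, -0.997], [0.002, -0.998, 0.065]]
force: [0.4, -0.3, -4.5]
width: 0.462
```

```bash
python3 -c "
from h import *;grip()"
```

```text
grasp xv 0.0798 yv 0.1874 z 0.2011 tcp [ 0.6268 -0.2762  0.1822] F [ 0.4325 -0.3311 -4.4645] psi -87.8 ty [ 0.0001 -0.0653 -0.9979] w 0.462 clk 32.4
```

Call:
{"method": "apply_moves", "body": {"rows": [{"offset": [0.1,5.4,0.2],"yaw": 0.4,"fingers": 1},{"offset": [0.1,5.4,0.2],"yaw": 0.4,"fingers": 1},{"offset": [0.1,5.4,0.2],"yaw": 0.4,"fingers": 1},{"offset": [0.1,5.4,0.2],"yaw": 0.4,"fingers": 1},{"offset": [0.1,5.4,0.2],"yaw": 0.4,"fingers": 1},{"offset": [0.1,5.4,0.2],"yaw": 0.4,"fingers": 1},{"offset": [0.1,5.4,0.2],"yaw": 0.4,"fingers": 1},{"offset": [0.1,5.4,0.2],"yaw": 0.4,"fingers": 1},{"offset": [0.1,5.4,0.2],"yaw": 0,"fingers": 1},{"offset": [0.1,5,0],"yaw": 0,"fingers": 1},{"offset": [0,0,0],"yaw": 0,"fingers": 1}]}}

```text
clock: 33.78
tcp_pos: [0.6207, 0.275, 0.1715]
tool_rot: [[-0.995, -0.032, 0.094], [-0.092, -0.067, -0.993], [0.038, -0.997, 0.064]]
force: [0.2, -0.6, -5.3]
width: 0.467
```

```bash
cat >> h.py <<'E'
SO=np.array([.6435,.2047]); a=np.deg2rad(5.4); SX=np.array([np.cos(a),np.sin(a)]); SY=np.array([-np.sin(a),np.cos(a)])
def wcol(u=316,rng=range(130,300,12)):
    s=grip(); im,d=ctrl.get_image("wrist"); g=s["tcp_pos"]-.019*s["tool_rot"][:,1]
    print("grasp step x %.4f y %.4f"%((g[:2]-SO)@SX,(g[:2]-SO)@SY))
    for v in rng:
        p=wpt(u,v,d[v,u],s["tcp_pos"],s["tool_rot"]); print(v,"xs %.4f ys %.4f z %.4f"%((p[:2]-SO)@SX,(p[:2]-SO)@SY,p[2]))
    return im
E
python3 - <<'E'
from h import *
im=wcol(); cv2.imwrite("pics/w10.png",im)
E
```

```text
grasp xv -0.4649 yv 0.1023 z 0.1904 tcp [0.6207 0.275  0.1715] F [ 0.1853 -0.6468 -5.2607] psi -84.6 ty [-0.032  -0.0674 -0.9972] w 0.467 clk 33.775
grasp step x -0.0154 y 0.0733
130 xs 0.0377 ys 0.0646 z 0.0373
142 xs 0.0269 ys 0.0646 z 0.0369
154 xs 0.0159 ys 0.0646 z 0.0367
166 xs 0.0377 ys 0.0738 z 0.1856
178 xs 0.0330 ys 0.0739 z 0.1873
190 xs 0.0278 ys 0.0739 z 0.1872
202 xs 0.0231 ys 0.0740 z 0.1890
214 xs 0.0179 ys 0.0741 z 0.1894
226 xs 0.0130 ys 0.0742 z 0.1908
238 xs 0.0079 ys 0.0742 z 0.1920
250 xs 0.0025 ys 0.0743 z 0.1926
262 xs -0.0025 ys 0.0744 z 0.1945
274 xs -0.0078 ys 0.0745 z 0.1959
286 xs -0.0136 ys 0.0745 z 0.1968
298 xs -0.0194 ys 0.0746 z 0.1981
```

View pics/w10.png

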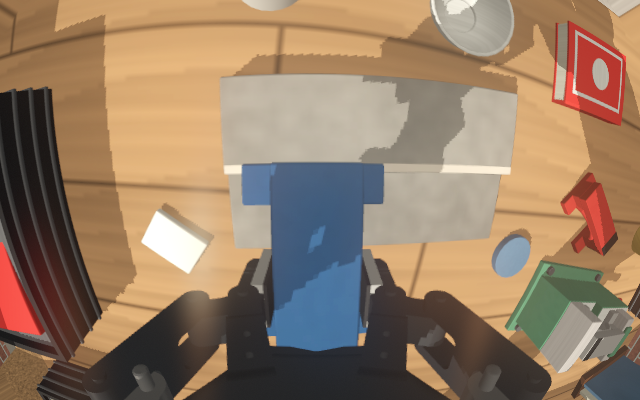

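Call:
{"method": "apply_moves", "body": {"rows": [{"offset": [1.9,-1.1,0],"yaw": 0,"fingers": 1},{"offset": [0,0,-2],"yaw": 0,"fingers": 1},{"offset": [0,0,-2.5],"yaw": 0,"fingers": 1},{"offset": [0,0,-2],"yaw": 0,"fingers": 1},{"offset": [0,0,-1],"yaw": 0,"fingers": 1},{"offset": [0,0,0],"yaw": 0,"fingers": 1}]}}

```text
clock: 34.58
tcp_pos: [0.6391, 0.2543, 0.0858]
tool_rot: [[-0.995, -0.042, 0.086], [-0.083, -0.072, -0.994], [0.048, -0.997, 0.068]]
force: [0.1, -0.2, -4.0]
width: 0.469
```

Run:
```python
from h import *
im=wcol()
```

```text
grasp xv -0.4472 yv 0.1237 z 0.1048 tcp [0.6391 0.2543 0.0858] F [ 0.1378 -0.2049 -3.9921] psi -85.1 ty [-0.0418 -0.072  -0.9965] w 0.469 clk 34.575
grasp step x 0.0012 y 0.0511
130 xs 0.0621 ys 0.0468 z 0.0356
142 xs 0.0548 ys 0.0470 z 0.0365
154 xs 0.0470 ys 0.0469 z 0.0350
166 xs 0.0540 ys 0.0511 z 0.0983
178 xs 0.0495 ys 0.0513 z 0.1010
190 xs 0.0444 ys 0.0513 z 0.1015
202 xs 0.0391 ys 0.0514 z 0.1014
214 xs 0.0343 ys 0.0515 z 0.1029
226 xs 0.0290 ys 0.0516 z 0.1035
238 xs 0.0238 ys 0.0517 z 0.1047
250 xs 0.0193 ys 0.0519 z 0.1073
262 xs 0.0141 ys 0.0521 z 0.1086
274 xs 0.0082 ys 0.0522 z 0.1091
286 xs 0.0037 ys 0.0524 z 0.1120
298 xs -0.0027 ys 0.0525 z 0.1124
```

Call:
{"method": "apply_moves", "body": {"rows": [{"offset": [0,0,-0.7],"yaw": 0,"fingers": 1},{"offset": [0,0,-0.6],"yaw": 0,"fingers": 1},{"offset": [0,0,-0.5],"yaw": 0,"fingers": 1},{"offset": [0,0,-0.5],"yaw": 0,"fingers": 1},{"offset": [0,0,-0.4],"yaw": 0,"fingers": 1}], "force": 20}}

```text
clock: 35.25
tcp_pos: [0.6416, 0.2558, 0.0633]
tool_rot: [[-0.996, -0.035, 0.086], [-0.084, -0.07, -0.994], [0.041, -0.997, 0.067]]
force: [-5.6, -1.3, 6.5]
width: 0.468
```

```bash
python3 -c "
from h import *
grip()"
```

```text
grasp xv -0.4490 yv 0.1258 z 0.0822 tcp [0.6416 0.2558 0.0633] F [-5.5564 -1.3467  6.5038] psi -85.0 ty [-0.0351 -0.0698 -0.9969] w 0.468 clk 35.25
```

Call:
{"method": "apply_moves", "body": {"rows": [{"offset": [0,0,-0.5],"yaw": 0,"fingers": 1},{"offset": [0,0,-0.4],"yaw": 0,"fingers": 1},{"offset": [0,0,-0.4],"yaw": 0,"fingers": 1}]}}

```text
clock: 35.62
tcp_pos: [0.6431, 0.2567, 0.0553]
tool_rot: [[-0.996, -0.032, 0.086], [-0.084, -0.068, -0.994], [0.037, -0.997, 0.065]]
force: [-4.5, -2.4, 4.4]
width: 0.462
```

```bash
python3 -c "
from h import *
grip()"
```

```text
grasp xv -0.4501 yv 0.1272 z 0.0743 tcp [0.6431 0.2567 0.0553] F [-4.4895 -2.3761  4.3529] psi -85.0 ty [-0.0316 -0.0683 -0.9972] w 0.462 clk 35.625
```

Call:
{"method": "apply_moves", "body": {"rows": [{"offset": [0,0,-0.4],"yaw": 0,"fingers": 1},{"offset": [0,0,-0.2],"yaw": 0,"fingers": 1}]}}

```text
clock: 35.88
tcp_pos: [0.6438, 0.2565, 0.0545]
tool_rot: [[-0.996, -0.032, 0.087], [-0.084, -0.069, -0.994], [0.038, -0.997, 0.066]]
force: [-7.2, -2.8, 8.5]
width: 0.466
```

Call:
{"method": "apply_moves", "body": {"rows": [{"offset": [0,0,0],"yaw": 0,"fingers": 0},{"offset": [0,0,0],"yaw": 0,"fingers": 0},{"offset": [0,0,0],"yaw": 0,"fingers": 0},{"offset": [0,0,0],"yaw": 0,"fingers": 0},{"offset": [0,0,2],"yaw": 0,"fingers": 0},{"offset": [0,0,4],"yaw": 0,"fingers": 0},{"offset": [0,0,5],"yaw": 0,"fingers": 0},{"offset": [0,0,4],"yaw": 0,"fingers": 0}]}}

```text
clock: 36.88
tcp_pos: [0.6422, 0.2557, 0.2063]
tool_rot: [[-0.996, -0.035, 0.087], [-0.084, -0.071, -0.994], [0.041, -0.997, 0.068]]
force: [0.2, 0.1, -0.5]
width: 1.003
```

Run:
```python
from h import *
im=wcol(); cv2.imwrite("pics/w11.png",im)
```

```text
grasp xv -0.4490 yv 0.1264 z 0.2252 tcp [0.6422 0.2557 0.2063] F [ 0.2253  0.0817 -0.4751] psi -85.0 ty [-0.0355 -0.0708 -0.9969] w 1.003 clk 36.875
grasp step x 0.0043 y 0.0521
130 xs 0.0578 ys 0.0432 z 0.0818
142 xs 0.0471 ys 0.0431 z 0.0801
154 xs 0.0367 ys 0.0433 z 0.0808
166 xs 0.0263 ys 0.0434 z 0.0820
178 xs 0.0150 ys 0.0434 z 0.0803
190 xs 0.0039 ys 0.0435 z 0.0804
202 xs -0.0074 ys 0.0436 z 0.0807
214 xs -0.0192 ys 0.0437 z 0.0805
226 xs -0.0314 ys 0.0437 z 0.0802
238 xs -0.0435 ys 0.0439 z 0.0810
250 xs 0.0855 ys 0.0602 z 0.3454
262 xs -0.1173 ys 0.0392 z 0.0005
274 xs -0.1357 ys 0.0393 z 0.0005
286 xs -0.1557 ys 0.0394 z -0.0003
298 xs -0.1755 ys 0.0396 z 0.0005
```

View pics/w11.png

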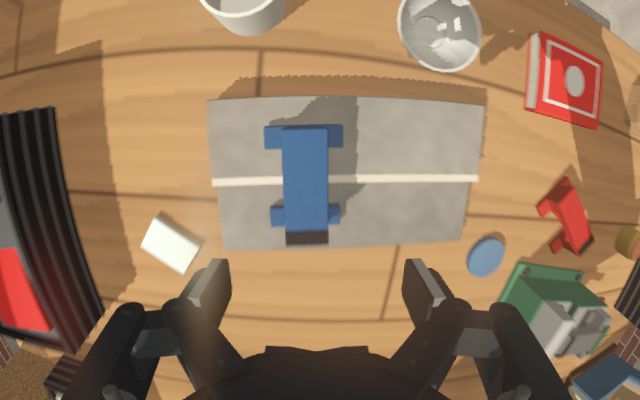

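Call:
{"method": "apply_moves", "body": {"rows": [{"offset": [0.2,-5.2,0],"yaw": 5.8,"fingers": 0},{"offset": [0.2,-5.2,0],"yaw": 5.8,"fingers": 0},{"offset": [0.2,-5.2,0],"yaw": 5.8,"fingers": 0},{"offset": [0.2,-5.2,0],"yaw": 5.8,"fingers": 0},{"offset": [0.2,-5.2,0],"yaw": 5.8,"fingers": 0},{"offset": [0.2,-5.2,0],"yaw": 5.8,"fingers": 0},{"offset": [0,-5.2,0],"yaw": 5.8,"fingers": 0},{"offset": [0,0,0],"yaw": 0,"fingers": 0}]}}

```text
clock: 37.92
tcp_pos: [0.6593, -0.1171, 0.2291]
tool_rot: [[-0.682, 0.045, 0.73], [-0.731, -0.06, -0.68], [0.013, -0.997, 0.074]]
force: [-0.1, 0.6, -0.1]
width: 0.998
```

Run:
```python
from h import *
s=grip(); print(s["joints"])
im,d=ctrl.get_image("wrist"); cv2.imwrite("pics/w12.png",im)
```

```text
grasp xv -0.0822 yv 0.1958 z 0.2480 tcp [ 0.6593 -0.1171  0.2291] F [-0.1215  0.6403 -0.1431] psi -43.0 ty [ 0.0451 -0.0598 -0.9972] w 0.998 clk 37.925
[-13.5372   7.7764  94.0958  -2.828   74.8226  30.1395]
```

View pics/w12.png

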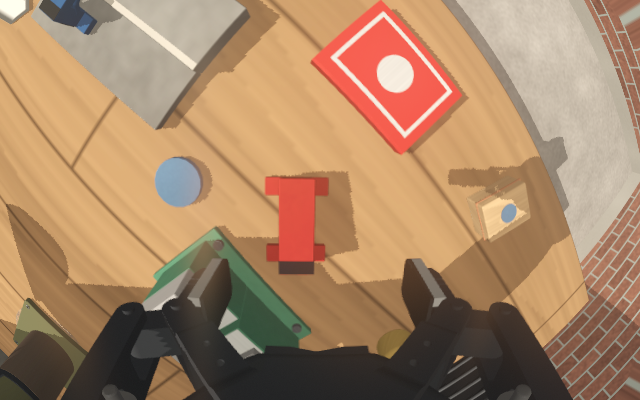

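Call:
{"method": "apply_moves", "body": {"rows": [{"offset": [-0.9,0.4,-4],"yaw": -1.5,"fingers": 0},{"offset": [0,0,-4],"yaw": 0,"fingers": 0},{"offset": [0,0,-4],"yaw": 0,"fingers": 0},{"offset": [0,0,-2.5],"yaw": 0,"fingers": 0},{"offset": [0,0,-1],"yaw": 0,"fingers": 0},{"offset": [0,0,0],"yaw": 0,"fingers": 0}]}}

```text
clock: 38.72
tcp_pos: [0.6528, -0.1039, 0.0762]
tool_rot: [[-0.698, 0.053, 0.714], [-0.716, -0.06, -0.695], [0.006, -0.997, 0.08]]
force: [-0.7, 0.7, 0.4]
width: 0.999
```

Run:
```python
from h import *
s=grip()
im,d=ctrl.get_image("wrist"); cv2.imwrite("pics/w13.png",im)
im,d=ctrl.get_image("scene"); crop(im,140,140,340,300,4,"pics/s13.png")
```

```text
grasp xv -0.0942 yv 0.1872 z 0.0951 tcp [ 0.6528 -0.1039  0.0762] F [-0.6994  0.6676  0.3839] psi -44.2 ty [ 0.0533 -0.06   -0.9968] w 0.999 clk 38.725
```

View pics/w13.png

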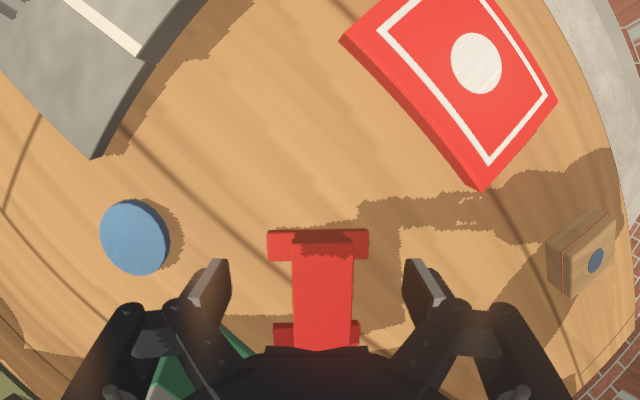

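Call:
{"method": "apply_moves", "body": {"rows": [{"offset": [-0.4,-0.7,-2],"yaw": 0,"fingers": 0},{"offset": [0,0,-2],"yaw": 0,"fingers": 0},{"offset": [0,0,-0.8],"yaw": 0,"fingers": 0},{"offset": [0,0,0],"yaw": 0,"fingers": 0}]}}

```text
clock: 39.33
tcp_pos: [0.6503, -0.1125, 0.0284]
tool_rot: [[-0.699, 0.059, 0.713], [-0.715, -0.061, -0.696], [0.003, -0.996, 0.085]]
force: [-0.4, 0.3, -0.5]
width: 1.002
```

```bash
python3 -c "
from h import *;grip()"
```

```text
grasp xv -0.0854 yv 0.1859 z 0.0473 tcp [ 0.6503 -0.1125  0.0284] F [-0.3971  0.3111 -0.4649] psi -44.3 ty [ 0.0587 -0.0614 -0.9964] w 1.002 clk 39.325
```

Call:
{"method": "apply_moves", "body": {"rows": [{"offset": [0,0,-0.2],"yaw": 0,"fingers": 0.3},{"offset": [0,0,0],"yaw": 0,"fingers": 1},{"offset": [0,0,0],"yaw": 0,"fingers": 1},{"offset": [0,0,0],"yaw": 0,"fingers": 1},{"offset": [0,0,0],"yaw": 0,"fingers": 1},{"offset": [0,0,2],"yaw": 0,"fingers": 1},{"offset": [0,0,4],"yaw": 0,"fingers": 1},{"offset": [0,0,5],"yaw": 0,"fingers": 1},{"offset": [0,0,4],"yaw": 0,"fingers": 1},{"offset": [0,0,1],"yaw": 0,"fingers": 1}], "force": 30}}

```text
clock: 40.58
tcp_pos: [0.6465, -0.1105, 0.1902]
tool_rot: [[-0.699, 0.053, 0.713], [-0.715, -0.057, -0.697], [0.004, -0.997, 0.077]]
force: [-0.8, -0.4, -4.8]
width: 0.458
```

Call:
{"method": "apply_moves", "body": {"rows": [{"offset": [0,4.3,0.2],"yaw": -6.7,"fingers": 1},{"offset": [0,4.3,0.2],"yaw": -6.7,"fingers": 1},{"offset": [0,4.3,0.2],"yaw": -6.7,"fingers": 1},{"offset": [0,4.3,0.2],"yaw": -6.7,"fingers": 1},{"offset": [0,4.3,0.2],"yaw": -6.7,"fingers": 1},{"offset": [0,4.3,0.2],"yaw": -6.7,"fingers": 1},{"offset": [0,0,0],"yaw": 0,"fingers": 1}]}}

```text
clock: 41.45
tcp_pos: [0.6396, 0.1548, 0.1916]
tool_rot: [[-0.998, -0.012, 0.069], [-0.068, -0.075, -0.995], [0.017, -0.997, 0.074]]
force: [-0.9, -0.5, -5.1]
width: 0.458
```

Run:
```python
from h import *
im=wcol(); cv2.imwrite("pics/w14.png",im)
```

```text
grasp xv -0.3488 yv 0.1381 z 0.2105 tcp [0.6396 0.1548 0.1916] F [-0.9032 -0.5285 -5.1311] psi -86.0 ty [-0.0123 -0.0748 -0.9971] w 0.458 clk 41.45
grasp step x -0.0082 y -0.0479
130 xs 0.0460 ys -0.0610 z 0.0369
142 xs 0.0342 ys -0.0608 z 0.0348
154 xs 0.0226 ys -0.0604 z 0.0362
166 xs 0.0107 ys -0.0601 z 0.0361
178 xs -0.0013 ys -0.0598 z 0.0365
190 xs -0.0182 ys -0.0606 z 0.0201
202 xs -0.0314 ys -0.0602 z 0.0202
214 xs -0.0450 ys -0.0599 z 0.0202
226 xs 0.0038 ys -0.0502 z 0.1719
238 xs 0.0005 ys -0.0495 z 0.1809
250 xs -0.0016 ys -0.0487 z 0.1911
262 xs -0.0042 ys -0.0481 z 0.1989
274 xs -0.0062 ys -0.0474 z 0.2070
286 xs -0.0138 ys -0.0473 z 0.2059
298 xs -0.0227 ys -0.0473 z 0.2037
```

View pics/w14.png

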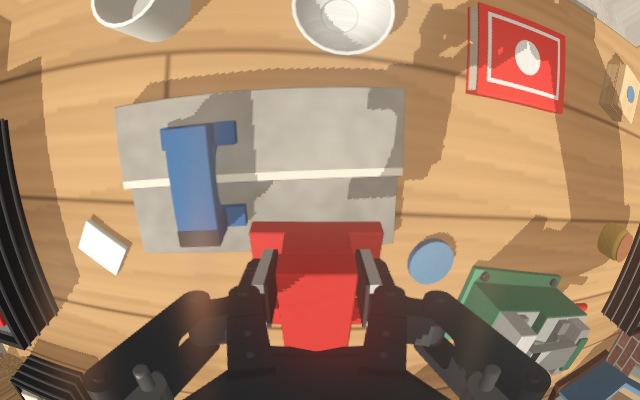

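Run:
```python
from h import *
im=wcol(rng=range(260,345,6))
im,d=ctrl.get_image("scene"); crop(im,200,120,440,300,3,"pics/s14.png")
im,d=ctrl.get_image("top"); crop(im,120,60,420,290,2.5,"pics/t14.png")
```

```text
grasp xv -0.3473 yv 0.1381 z 0.2101 tcp [0.6395 0.1532 0.1912] F [-0.009  -0.1591 -5.8031] psi -86.1 ty [-0.0132 -0.0758 -0.997 ] w 0.456 clk 41.5
grasp step x -0.0085 y -0.0494
260 xs -0.0036 ys -0.0496 z 0.1981
266 xs -0.0047 ys -0.0493 z 0.2022
272 xs -0.0061 ys -0.0490 z 0.2056
278 xs -0.0081 ys -0.0488 z 0.2077
284 xs -0.0122 ys -0.0488 z 0.2066
290 xs -0.0164 ys -0.0488 z 0.2056
296 xs -0.0216 ys -0.0488 z 0.2035
302 xs -0.0264 ys -0.0488 z 0.2021
308 xs -0.0310 ys -0.0487 z 0.2013
314 xs 0.0701 ys -0.0418 z 0.3321
320 xs -0.0411 ys -0.0486 z 0.1992
326 xs -0.0471 ys -0.0486 z 0.1974
332 xs -0.0529 ys -0.0485 z 0.1961
338 xs -0.0589 ys -0.0484 z 0.1949
344 xs -0.0666 ys -0.0484 z 0.1922
```

View pics/s14.png

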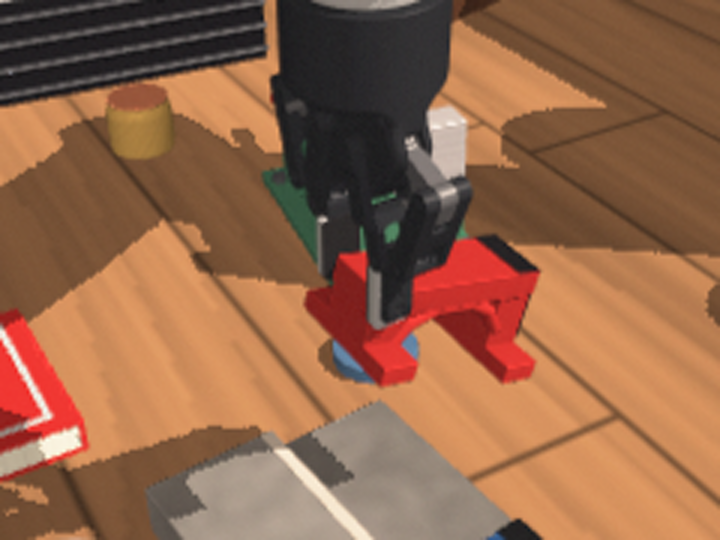

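View pics/t14.png

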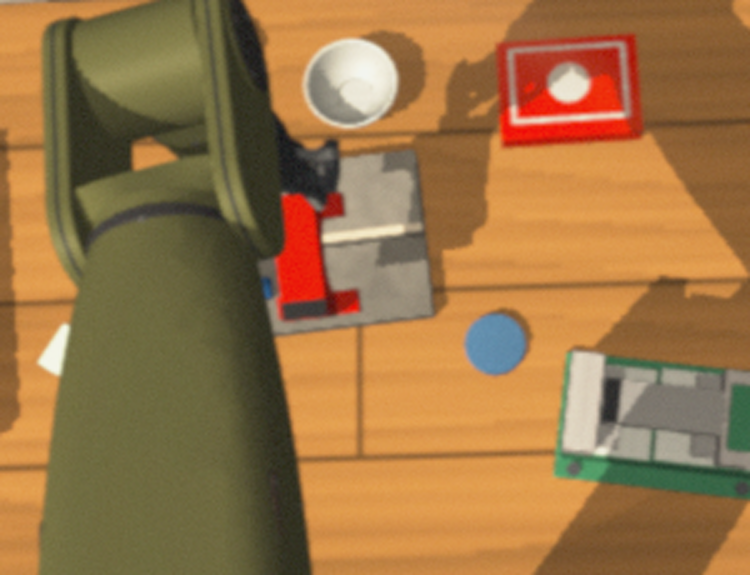

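Call:
{"method": "apply_moves", "body": {"rows": [{"offset": [2.8,-0.2,0.3],"yaw": 0.7,"fingers": 1},{"offset": [2.7,-0.2,0.3],"yaw": 0.7,"fingers": 1},{"offset": [0,0,0],"yaw": 0,"fingers": 1},{"offset": [0,0,-2],"yaw": 0,"fingers": 1},{"offset": [0,0,-2],"yaw": 0,"fingers": 1},{"offset": [0,0,-1],"yaw": 0,"fingers": 1},{"offset": [0,0,0],"yaw": 0,"fingers": 1}]}}

```text
clock: 42.52
tcp_pos: [0.6925, 0.1406, 0.1406]
tool_rot: [[-0.996, -0.019, 0.085], [-0.083, -0.078, -0.993], [0.025, -0.997, 0.076]]
force: [0.6, -0.9, -5.1]
width: 0.459
```

Run:
```python
from h import *
im=wcol(rng=range(230,345,6)); cv2.imwrite("pics/w15.png",im)
```

```text
grasp xv -0.3425 yv 0.1925 z 0.1596 tcp [0.6925 0.1406 0.1406] F [ 0.582  -0.8783 -5.1105] psi -85.1 ty [-0.0186 -0.0775 -0.9968] w 0.459 clk 42.525
grasp step x 0.0433 y -0.0670
230 xs 0.0543 ys -0.0688 z 0.1250
236 xs 0.0530 ys -0.0684 z 0.1299
242 xs 0.0516 ys -0.0681 z 0.1346
248 xs 0.0502 ys -0.0678 z 0.1388
254 xs 0.0494 ys -0.0674 z 0.1437
260 xs 0.0483 ys -0.0671 z 0.1481
266 xs 0.0474 ys -0.0667 z 0.1524
272 xs 0.0462 ys -0.0665 z 0.1559
278 xs 0.0431 ys -0.0664 z 0.1563
284 xs 0.0403 ys -0.0663 z 0.1573
290 xs 0.0353 ys -0.0664 z 0.1551
296 xs 0.0309 ys -0.0665 z 0.1541
302 xs 0.0258 ys -0.0665 z 0.1524
308 xs 0.0210 ys -0.0666 z 0.1513
314 xs 0.0151 ys -0.0667 z 0.1491
320 xs 0.0092 ys -0.0668 z 0.1473
326 xs 0.0038 ys -0.0668 z 0.1463
332 xs -0.0025 ys -0.0669 z 0.1446
338 xs -0.0100 ys -0.0670 z 0.1418
344 xs -0.0161 ys -0.0670 z 0.1409
```

Call:
{"method": "apply_moves", "body": {"rows": [{"offset": [0,0.7,-1.5],"yaw": 0.5,"fingers": 1},{"offset": [0,0,-1.5],"yaw": 0,"fingers": 1},{"offset": [0,0,-1],"yaw": 0,"fingers": 1},{"offset": [0,0,-0.5],"yaw": 0,"fingers": 1},{"offset": [0,0,0],"yaw": 0,"fingers": 1}]}}

```text
clock: 43.2
tcp_pos: [0.6933, 0.1488, 0.0942]
tool_rot: [[-0.995, -0.015, 0.095], [-0.094, -0.077, -0.993], [0.022, -0.997, 0.075]]
force: [1.0, -0.9, -4.0]
width: 0.455
```

Call:
{"method": "apply_moves", "body": {"rows": [{"offset": [0,0,-0.5],"yaw": 0,"fingers": 1},{"offset": [0,0,-0.5],"yaw": 0,"fingers": 1},{"offset": [0,0,-0.4],"yaw": 0,"fingers": 1}], "force": 20}}

```text
clock: 43.58
tcp_pos: [0.6981, 0.1489, 0.086]
tool_rot: [[-0.996, -0.003, 0.094], [-0.093, -0.076, -0.993], [0.01, -0.997, 0.075]]
force: [3.4, -0.9, 2.5]
width: 0.455
```

Run:
```python
from h import *
im=wcol(rng=range(254,345,10)); cv2.imwrite("pics/w16.png",im)
```

```text
grasp xv -0.3514 yv 0.1966 z 0.1050 tcp [0.6981 0.1489 0.086 ] F [ 3.4041 -0.9106  2.5152] psi -84.6 ty [-0.0032 -0.076  -0.9971] w 0.455 clk 43.575
grasp step x 0.0493 y -0.0592
254 xs 0.0550 ys -0.0597 z 0.0880
264 xs 0.0536 ys -0.0591 z 0.0958
274 xs 0.0522 ys -0.0585 z 0.1031
284 xs 0.0454 ys -0.0587 z 0.1011
294 xs 0.0392 ys -0.0587 z 0.1007
304 xs 0.0311 ys -0.0589 z 0.0980
314 xs 0.0225 ys -0.0591 z 0.0956
324 xs 0.0145 ys -0.0592 z 0.0945
334 xs 0.0052 ys -0.0593 z 0.0926
344 xs -0.0041 ys -0.0594 z 0.0914
```

Call:
{"method": "apply_moves", "body": {"rows": [{"offset": [0,0,-0.5],"yaw": 0,"fingers": 1},{"offset": [0,0,-0.5],"yaw": 0,"fingers": 1},{"offset": [0,0,-0.5],"yaw": 0,"fingers": 1}]}}

```text
clock: 44.0
tcp_pos: [0.7035, 0.1487, 0.0756]
tool_rot: [[-0.996, 0.011, 0.093], [-0.094, -0.075, -0.993], [-0.003, -0.997, 0.076]]
force: [4.8, -0.6, 4.1]
width: 0.458
```

Run:
```python
from h import *
im=wcol(rng=range(254,345,10)); cv2.imwrite("pics/w17.png",im)
```

```text
grasp xv -0.3519 yv 0.2017 z 0.0946 tcp [0.7035 0.1487 0.0756] F [ 4.8463 -0.6381  4.0618] psi -84.6 ty [ 0.0105 -0.0754 -0.9971] w 0.458 clk 44.0
grasp step x 0.0544 y -0.0599
254 xs 0.0595 ys -0.0605 z 0.0761
264 xs 0.0582 ys -0.0599 z 0.0845
274 xs 0.0567 ys -0.0593 z 0.0916
284 xs 0.0507 ys -0.0594 z 0.0909
294 xs 0.0447 ys -0.0594 z 0.0907
304 xs 0.0382 ys -0.0594 z 0.0902
314 xs 0.0304 ys -0.0595 z 0.0884
324 xs 0.0228 ys -0.0596 z 0.0874
334 xs 0.0154 ys -0.0596 z 0.0872
344 xs 0.0076 ys -0.0596 z 0.0871
```

Call:
{"method": "apply_moves", "body": {"rows": [{"offset": [0,0,-0.5],"yaw": 0,"fingers": 1},{"offset": [0,0,-0.5],"yaw": 0,"fingers": 1},{"offset": [0,0,-0.4],"yaw": 0,"fingers": 1}]}}

```text
clock: 44.42
tcp_pos: [0.7042, 0.1482, 0.0651]
tool_rot: [[-0.996, 0.011, 0.093], [-0.093, -0.076, -0.993], [-0.003, -0.997, 0.077]]
force: [-5.3, -4.8, 24.4]
width: 0.461
```

Run:
```python
from h import *
im=wcol(rng=range(254,345,15)); cv2.imwrite("pics/w18.png",im)
```

```text
grasp xv -0.3516 yv 0.2024 z 0.0840 tcp [0.7042 0.1482 0.0651] F [-5.3127 -4.8169 24.4244] psi -84.7 ty [ 0.0106 -0.0765 -0.997 ] w 0.461 clk 44.425
grasp step x 0.0550 y -0.0605
254 xs 0.0592 ys -0.0612 z 0.0635
269 xs 0.0585 ys -0.0601 z 0.0782
284 xs 0.0514 ys -0.0599 z 0.0805
299 xs 0.0428 ys -0.0598 z 0.0809
314 xs 0.0344 ys -0.0597 z 0.0822
329 xs 0.0229 ys -0.0598 z 0.0805
344 xs 0.0124 ys -0.0598 z 0.0811
```

Level at 0.081, both feet down. Release straight up.

Call:
{"method": "apply_moves", "body": {"rows": [{"offset": [0,0,0],"yaw": 0,"fingers": 0},{"offset": [0,0,0],"yaw": 0,"fingers": 0},{"offset": [0,0,0],"yaw": 0,"fingers": 0},{"offset": [0,0,0],"yaw": 0,"fingers": 0},{"offset": [0,0,2],"yaw": 0,"fingers": 0},{"offset": [0,0,4],"yaw": 0,"fingers": 0},{"offset": [0,0,5],"yaw": 0,"fingers": 0},{"offset": [-5,0,4],"yaw": 0,"fingers": 0},{"offset": [-6,0,3],"yaw": 0,"fingers": 0},{"offset": [-6,0,3],"yaw": 0,"fingers": 0},{"offset": [-6,0,0],"yaw": 0,"fingers": 0},{"offset": [0,0,0],"yaw": 0,"fingers": 0}]}}

```text
clock: 45.98
tcp_pos: [0.4731, 0.148, 0.2765]
tool_rot: [[-0.996, 0.005, 0.093], [-0.093, -0.075, -0.993], [0.002, -0.997, 0.075]]
force: [1.0, 0.1, 0.0]
width: 0.997
```

Run:
```python
from h import *
s=grip()
for n in ("top","scene","wrist"):
    im,d=ctrl.get_image(n); cv2.imwrite(f"pics/{n}20.png",im); np.save(f"pics/{n}20.npy",d)
```

```text
grasp xv -0.3180 yv -0.0260 z 0.2955 tcp [0.4731 0.148  0.2765] F [0.9913 0.0644 0.0219] psi -84.7 ty [ 0.0049 -0.0746 -0.9972] w 0.997 clk 45.975
```

View pics/top20.png

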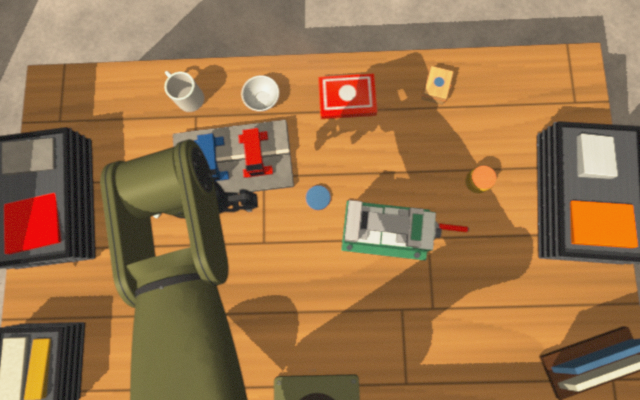

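View pics/scene20.png

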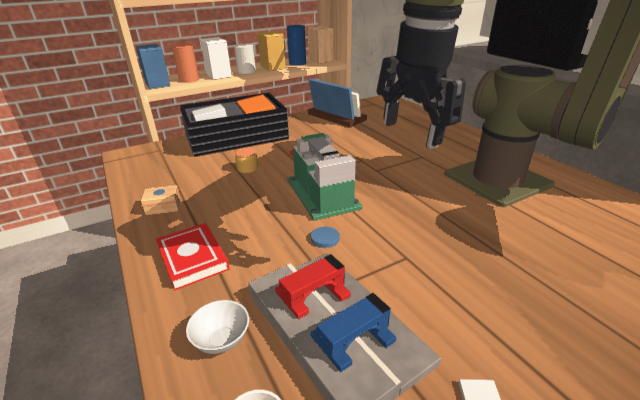

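View pics/wrist20.png

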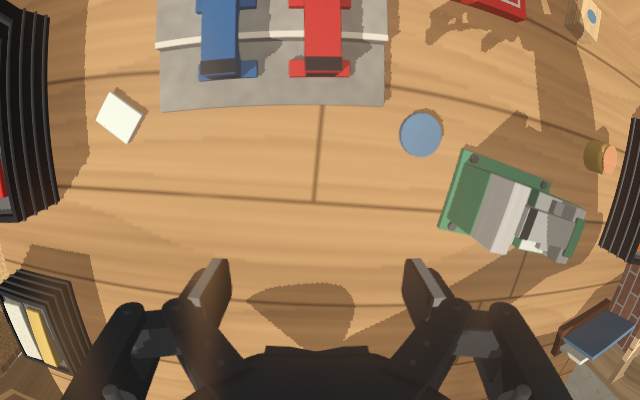

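Call:
{"method": "apply_moves", "body": {"rows": [{"offset": [-1,-5,0],"yaw": 0,"fingers": 0},{"offset": [-1,-5,0],"yaw": 0,"fingers": 0},{"offset": [-1,-5,0],"yaw": 0,"fingers": 0},{"offset": [-1,-3,0],"yaw": 0,"fingers": 0},{"offset": [0,0,0],"yaw": 0,"fingers": 0},{"offset": [0,0,0],"yaw": 0,"fingers": 0}]}}

```text
clock: 46.88
tcp_pos: [0.4441, -0.0383, 0.2802]
tool_rot: [[-0.996, 0.007, 0.09], [-0.091, -0.075, -0.993], [-0.001, -0.997, 0.075]]
force: [0.2, 0.5, 0.6]
width: 1.003
```

Run:
```python
from h import *
im,d=ctrl.get_image("top"); cv2.imwrite("pics/top21.png",im); P=pts("top",d)
for n,b in dict(blue=(180,110,228,200),red=(235,110,285,200)).items():
    r=bridge(P,im,b,.06,.1); t=r["top"]; print(n,r,"xs %.4f ys %.4f z %.4f rel yaw %.1f"%((t[:2]-SO)@SX,(t[:2]-SO)@SY,t[2]-.008,r["yaw"]-5.4))
z=P[...,2]; xv=(P[...,:2]-O)@V; yv=(P[...,:2]-O)@W
m=(abs(z-.146)<.004)&(abs(yv)<.03)&(xv>-.056)&(xv<.058)
Q=P[m]; k,l,st,_=cv2.connectedComponentsWithStats(m.astype(np.uint8)); q=P[l==1+np.argmax(st[1:,4])]
n=np.linalg.svd(q-q.mean(0))[2][2]
print("bare",len(q),n,np.percentile((q[:,:2]-O)@V,[1,50,99]),np.percentile((q[:,:2]-O)@W,[1,50,99]),q[:,2].mean(), cv2.minAreaRect((q[:,:2]*1000).astype(np.float32)))
j=(abs(z-.138)<.003)&(abs(yv)<.045)&(xv>.04)&(xv<.1); print("jaw",np.percentile(xv[j],[1,99]))
crop(im,160,100,300,210,5,"pics/top21c.png"); print(ctrl.state()["force"],ctrl.state()["clock"])
```

```text
blue {'top': array([0.6435, 0.257 , 0.0797]), 'yaw': np.float64(4.7), 'dims': (110.7, 41.8), 'n': array([0.0023, 0.0162, 0.9999]), 'ndark': 43, 'sd': -0.046, 'N': 615} xs 0.0049 ys 0.0521 z 0.0717 rel yaw -0.7
red {'top': array([0.6531, 0.1425, 0.08  ]), 'yaw': np.float64(5.8), 'dims': (110.1, 40.3), 'n': array([0.008 , 0.0022, 1.    ]), 'ndark': 15, 'sd': -0.046, 'N': 589} xs 0.0037 ys -0.0628 z 0.0720 rel yaw 0.4
bare 845 [ 0.0035  0.0017 -1.    ] [-0.053  0.001  0.053] [-0.0177  0.0013  0.0216] 0.14597985927420273 ((454.908935546875, -168.73558044433594), (109.72789764404297, 40.30533218383789), 81.65169525146484)
jaw [0.0545 0.0836]
[ 0.6674 -0.3319 -0.3631] 46.925
```

View pics/top21.png

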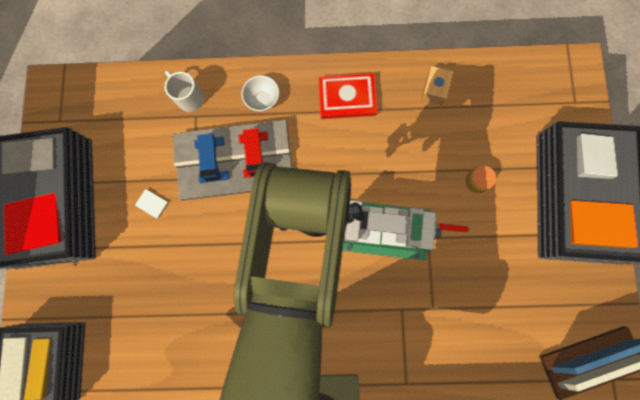

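```bash
python3 -c "
from bench import ctrl
print(ctrl.finish_job())"
```

```text
the job is handed in; nothing more can be done
None
```

The bare bridge is clamped in the vise and the red and blue bridges stand level on the step. I handed the job in at about 47 s of the 210 s, and no verdict was given.

**What I did**
- I cranked the jaw open about two turns, to a face position of about 76 mm. I then set the bare bridge level on the bed and let go.
- I pressed its top at the long-leg end (14–21 N) and then at the short-leg end (about 34 N). It did not rock.
- I cranked the jaw in until the handle would not move under about 11 N.
- I stood blue and red on the step. There was no yellow bridge in any view.

**Last checks, by depth camera**

| Item | Position | Level and angle |
|---|---|---|
| Bare | Mid x about 0–1 mm, y about 1 mm, top at 146 mm | Level; in line with the vise within about 0.1° |
| Jaw | Face at about 54.5 mm | – |
| Blue | x +5 mm, y +52 mm from the step's middle, mid height 72 mm | Tilt about 0.016 rad, square within 1° |
| Red | x +4 mm, y −63 mm from the step's middle, mid height 72 mm | Tilt about 0.008 rad, square within 1° |

The other goods look unmoved by eye; I did not measure them. The gripper was clear of everything.

**What went wrong or stayed uncertain**
- **Red grip:** I used a position measured before red had shifted, probably by the expected knock, so I gripped it at its short-leg end and it drooped. I still placed it level from that grip.
- **Tool tilt:** the tool gradually tilted by up to about 4–5° over the job. This did not affect the placements.
- **Clamp force:** I could not read the force on the bridge directly. I judged it from the handle resisting and the jaw position.

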